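# Load the dead weight into the creep tester

### The job

Pick up the lying steel dead weight by its stem, press its foot against the face of the fixed bench stop so that it turns upright between your fingers, then set it down (do not drop it) upright and square in the tray of the creep tester's carriage and let go. Then push the carriage fully home by its push plate, so that the standing weight's stem goes into the fork, and swing the keeper fully closed across the fork's mouth. Leave the bottles, petri dish, timer and marker where they are.

Things in the scene. Friction and masses are not known exactly. Their poses are not given: they have to be found in the camera images.
- dead_weight: Loose steel weight, about 0.2 kg: square foot 50 x 50 x 14 mm, plain square stem 20 x 20 mm from its middle, 120 mm long in all. Origin: centre of the foot's underside; z runs up the stem, x and y square to the faces. It starts lying on a flat of the foot and the stem's end (middle line 27 mm high at the foot's underside, 10 mm at the free end), foot to the robot's right (-y) within 0.35 rad.
- weight_grip (a point): Point on the stem's middle line 80 mm from the foot's underside, a good place to hold. Pinched near there at about 25 N the stem turns between the fingers when the foot is pushed. Good way: take it with the hand leaning 25 to 40 degrees over the free end, then bring the hand upright, so the foot hangs below level.
- bench_stop: Fixed steel angle screwed to the worktop: an upright plate 120 mm wide, 90 mm high, 8 mm thick with a flat vertical face looking along its own -x (towards the robot); flange and gussets lie behind it. Origin on the worktop at the middle of the face's lower edge.
- stop_face (a point): The middle of the bench stop's flat face, 45 mm above the worktop; same axes as the stop. Steel on steel grips: a level push jams. With the foot's outermost corner against the face, carry the hand round that corner, inwards and up (rising about 60 mm), until a side of the foot lies flat on the face and the stem stands upright.
- tester: Fixed creep tester: aluminium base plate 235 x 124 mm (x -173 to +62 mm), 10 mm thick, with two rails. Its +x (away from the robot) is the way the carriage slides home. Origin on the worktop under the station, where the middle of the carriage stands when home. A grey column at x +45 to +57 mm, 97 mm high, carries the fork.
- fork (a point): Middle of the fork, over the station, 91 mm above the worktop, axes as the tester: two prongs 12 mm square along x, from 34 mm before this point (-x) back to the column, at y +26 and -26 mm, 40 mm free between them, 85 to 97 mm above the worktop; the mouth is open to -x, towards the robot.
- carriage (a joint): Slide of the carriage, m: 0 = fully out towards the robot, 0.110 = fully home at its end stop. Starts at 0 to 0.02. It takes about 2 N to move and stays where it is left.
- tray (a point): Middle of the floor of the square tray on the carriage, 24 mm above the worktop; it moves with the carriage, axes as the tester. The tray is 68 x 68 mm inside with a rim 5 mm wide and 5 mm high.
- push_plate (a point): Middle of the robot-side face of the carriage's grey push plate, 93 mm on the robot's side (-x) of the tray's middle and 45 mm above the worktop; the plate is upright, 50 mm wide (y), 8 mm thick, from 15 to 61 mm high.
- keeper (a joint): Hinge of the keeper, a flat steel bar 62 mm long on top of the fork's left (+y) prong, vertical axis, rad: 0 = swung out to the left, growing anticlockwise seen from above, 2.6 = closed at its end stop, across the fork's mouth towards the tester's -y. Starts at 0 to 0.3, takes about 1 N at the pin, stays where it is left.
- keeper_pivot (a point): The keeper's axis, at x -28, y +26 mm of the tester, 102 mm above the worktop.
- keeper_pin (a point): Middle of the upright grey round pin, 12 mm thick, at the keeper's free end 60 mm from its axis; the pin stands from 100 to 138 mm above the worktop. Push the pin to swing the keeper. A closed keeper has the pin at x -28, y -34 mm of the tester.
- petri_a: Bystander: a closed petri dish, 62 mm across, 16 mm high, origin under its centre.
- timer: Bystander: a small white timer, 62 x 68 x 20 mm, origin under its centre.
- amber_bottle: Bystander: a brown bottle 60 mm across, 114 mm high, origin under its centre.
- buffer_bottle: Bystander: a clear bottle 63 mm across, 120 mm high, origin under its centre.
- ethanol_bottle: Bystander: a tall clear bottle with a dark screw cap, 69 mm across, 144 mm high, origin under its centre.
- marker: Bystander: a lying marker 124 mm long, 11 mm thick, origin under its centre.
Mind the look-alikes: they are no part of the job. Leave any red look-alike of the dead_weight alone.

How it is judged:
By the outcome, as a careful person would: the job done as asked, in the order asked, and still so for the second after the job is handed in, with the robot touching nothing.
It also fails if it takes over 72 s, if anything falls off the work surface, if the arm or the gripper's body presses on something with over 40 N, if the wrist force passes 120 N, or if a joint passes its speed limit or range.

### The arm

A 6-joint arm with a two-finger parallel gripper is mounted at the origin on a cart in front of the work surface, level with it; the furniture and walls round the work are solid. World frame = base frame: x ahead of the robot, y to its left, z up, the work surface at z = 0. Lengths are in m, angles in rad, forces in N, time in s.
With the tool pointing down it reaches from about 0.25 to 0.725 m from the base axis. Payload 4 kg.
Tool frame: the origin (TCP) lies between the finger pads; the fingertips stand ctrl.tips_ahead ahead of it and the grasp point (between the pads) lies 5 mm behind it (ctrl.tips_ahead is the distance from the TCP to the fingertips, in m); z points along the fingers, y is the line along which they close (so a half turn about z gives the same grasp; the last joint's range is limited). The gripper opens to 85 mm and grips with 20 to 120 N. Pads are 22 mm wide; open, the fingers measure 114 mm over their backs; the gripper's body (76 mm by 85 mm) begins 54 mm behind the grasp point. The pads swing forward as they close: fully open they stand 13 mm farther back than shut.
Start: joints at [1.144, 0.241, 0.005, 1.335, 0, 1.571], TCP at [0.207, 0.455, 0.245] pointing down, gripper open.
Joint ranges: [-2.72, 2.72], [-1.05, 1.87], [-1.09, 1.28], [-1.99, 2.15], [-1.42, 1.44], [-3.14, 3.14]. Speed limits (rad/s): [2.79, 2.79, 3.14, 3.14, 3.14, 3.14].

### API

Orientations are given as a unit quaternion [w, x, y, z].
In Python, from bench import ctrl gives the robot as it stands. The module is installed in compiled form; this text tells all that it offers.
- The arm moves only by the tool servo_tool, never from a script. Its argument "rows" is a list that holds one entry, the list of rows, each a list of 4 numbers: the shift along the world's x, y, z in mm, then the turn about the world's z in rad. In form: [[[tx, ty, tz, spin], ...]]. A call has 1 to 20 rows; each row shifts and turns the commanded pose from where the row before left it; what a row does not reach is not made up. A row lasts 1/10 s, in which the tool goes at most 50 mm and 8.59 degrees, less where a joint would pass 70% of its speed; a pose out of reach is approached as far as the arm can. A call is refused whole if a number of a shift passes 50 or a number of a turn 0.15, either way. A call with a gripper value outside its range is refused whole. "hand" is the opening in per cent of the stroke, from 0 (shut) to 100 (fully open), set as the call begins (left out, the last holds). The fingers move at their own pace and stop on an object; the grip force is fixed at half the most. Time passes only in rows, so rows that do not move let the fingers close. It gives the time, the measured TCP pose, the force, the opening and the grip force at its end, in the units of the state.
- ctrl.observe(): the state, without advancing time (a new reading comes with each control period).
- ctrl.get_image(name): name is "scene" or "top" or "wrist"; returns the picture (384x512x3 uint8, blue, green, red); there is no depth.
- ctrl.camera_info(name): a dict with "vertical_fov" (degrees; the focal length in pixels is half the picture's height over the tangent of half this angle, whatever the lens; pixels are square), "cx", "cy" (the principal point, pixels), "position" and "orientation" of the camera in the world. Camera axes: x right, y down, z forward; pixel columns grow to the right and rows downward; lengths in m; the calibration is good to about 2 mm. A picture is of the moment at which its call begins: read the wrist's pose just before it. camera_info takes no time and is no camera call; for the wrist camera it gives the pose at the moment of the call.
- ctrl.hand_in(): hands the job in; it is judged then, once.
The state is a dict: "t": time; "q": joint angles; "joint_vel": joint speeds; "tau": joint torques, N m; "tool_pos": TCP position; "orientation": TCP orientation; "force": force on the tool from outside, world axes, zero at the start; "moment": the same for the moment, N m; "grip_width": finger opening in m; "grasp_force": force on a finger pad.
Only numpy, scipy, OpenCV 4.12 (cv2) and the standard library are available. Lean on these libraries where they do the work, as an engineer would, in place of code of your own. Each camera call takes 0.05 s, during which the arm holds its last target. There are 200 camera calls.

## Working session

There is one attempt and no reset: what is moved stays moved. The work goes in short steps, Python scripts to look and compute and a tool call to move; the robot and the scene stay as the last step left them, time stands still between calls to the robot, and variables do not carry over. Pictures are saved under pics/ and viewed, at most 10 in all, crops included, and the job is handed in when it is done.

Besides the shell and the picture viewer there is one more tool, called after ">>>" as name(argument=value, ...) on one line, values as JSON. servo_tool: Moves the arm, as the interface text tells. Its arguments: {"type":"object","properties":{"rows":{"type":"array","items":{"type":"array","items":{"type":"array","items":{"type":"number"}}}},"hand":{"type":"number"}},"required":["rows"]}

```bash
mkdir -p pics; cat > h.py <<'E'
import numpy as np, cv2
from bench import ctrl
from scipy.spatial.transform import Rotation as R
def rot(q): return R.from_quat([q[1],q[2],q[3],q[0]]).as_matrix()
class Cam:
    def __init__(s,name):
        i=ctrl.camera_info(name); s.i=i; s.p=np.array(i["position"]); s.R=rot(i["orientation"])
        s.f=192/np.tan(np.radians(i["vertical_fov"]/2)); s.c=np.array([i["cx"],i["cy"]])
    def ray(s,u,v):
        d=s.R@np.array([(u-s.c[0])/s.f,(v-s.c[1])/s.f,1]); return d/np.linalg.norm(d)
    def at(s,u,v,z):
        d=s.ray(u,v); return s.p+d*(z-s.p[2])/d[2]
    def px(s,X):
        c=s.R.T@(np.array(X)-s.p); return s.c+s.f*c[:2]/c[2]
def snap(name,fn):
    c=Cam(name); im=ctrl.get_image(name); cv2.imwrite(fn,im); return c,im
E
python3 - <<'E'
from h import *
for n in("scene","top"):
    c,im=snap(n,f"pics/{n}0.png"); print(n,c.i)
a=cv2.imread("pics/scene0.png");b=cv2.imread("pics/top0.png")
cv2.imwrite("pics/s0.png",cv2.resize(a,(800,600)));cv2.imwrite("pics/t0.png",cv2.resize(b,(800,600),interpolation=cv2.INTER_CUBIC))
o=ctrl.observe();print(o,ctrl.tips_ahead)
E
```

```text
scene {'vertical_fov': 46.66392803919399, 'cx': 251.25484552062255, 'cy': 192.1590262531691, 'position': array([-0.59024556, -0.59347332,  1.22687828]), 'orientation': array([-0.34919278,  0.78288859, -0.46802068,  0.21472425])}
top {'vertical_fov': 43.45979902724886, 'cx': 253.6920824156834, 'cy': 191.6688735760458, 'position': array([ 0.22221378, -0.02395035,  1.61249156]), 'orientation': array([-0.07763991,  0.72822292, -0.67741901,  0.0690427 ])}
{'t': 0.1, 'q': array([ 1.14399097e+00,  2.41337156e-01,  3.85103747e-03,  1.33518318e+00,
       -2.53753610e-05,  1.57078035e+00]), 'joint_vel': array([-0.00080742, -0.00135835,  0.00182317, -0.00056729,  0.00012728,
        0.00026631]), 'tau': array([ 1.79723054e-03, -3.73136973e+01,  2.53010041e+01,  1.08503186e-02,
        1.38210175e-04, -2.95851834e-06]), 'tool_pos': array([0.20676699, 0.45465495, 0.24449916]), 'orientation': array([-1.85943051e-04,  2.11778697e-01,  9.77317198e-01, -9.17930084e-04]), 'force': array([-0.47064917, -0.31200577, -0.88966758]), 'moment': array([-0.01595216,  0.02867277, -0.04967295]), 'grasp_force': 0.0, 'grip_width': 0.08524363706177744} 0.014
```

View pics/t0.png

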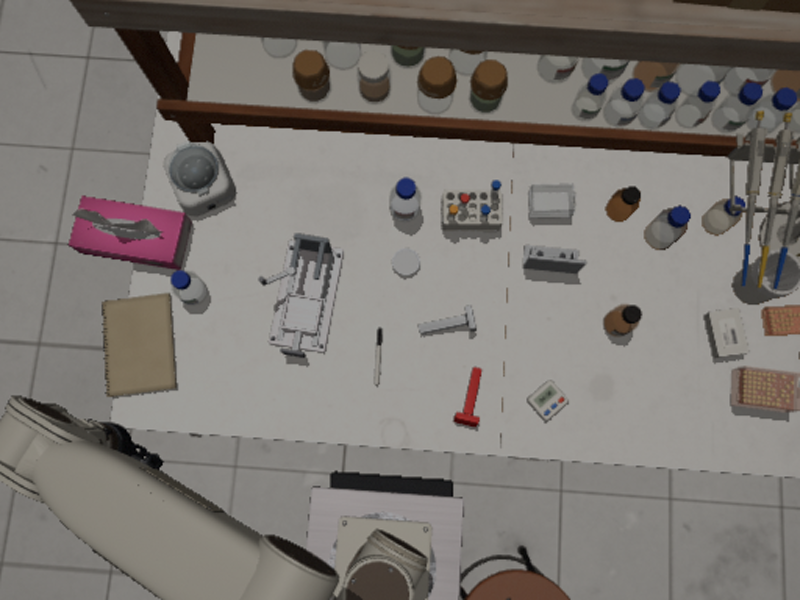

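View pics/s0.png

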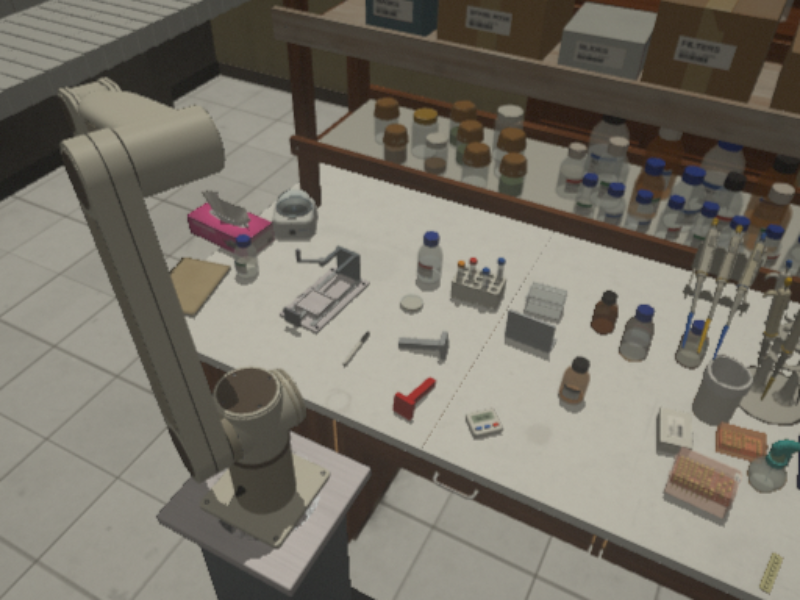

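The top view (800×600 scale) shows the lying grey weight, with its stem end near (420,328) and foot near (472,320). The bench stop plate is at about (523–585, 245–272) and the tester at (308,292) with the keeper pin at (263,280). The red look-alike is at (470,398), the timer at (548,400) and an amber bottle at (622,320). Next I'll convert these to world points.

```bash
python3 - <<'E'
from h import *
c=Cam("top"); k=1.5625
P=dict(stem_end=(420,328,.02),foot=(472,320,.03),stopL=(524,258,.09),stopR=(584,262,.09),stopLb=(523,269,.0),stopRb=(581,274,0),pin=(263,280,.138),colL=(295,237,.097),colR=(330,242,.097),plateL=(283,351,.061),plateR=(305,355,.061),baseNL=(270,343,.01),baseNR=(322,351,.01),baseFL=(293,236,.01),baseFR=(342,247,.01),redtop=(476,370,.02),timer=(548,400,.02),amber=(628,314,.114),amberb=(618,330,0.0))
for n,(u,v,z) in P.items(): print(n,c.at(u/k,v/k,z).round(3))
o=ctrl.observe(); i=Cam("wrist"); T=rot(o["orientation"]); print((T.T@(i.p-o["tool_pos"])).round(3)); print((T.T@i.R).round(2), i.f); print(T.round(2))
E
```

```text
stem_end [ 0.498 -0.047  0.02 ]
foot [ 0.522 -0.157  0.03 ]
stopL [ 0.65  -0.253  0.09 ]
stopR [ 0.65  -0.378  0.09 ]
stopLb [ 0.65  -0.265  0.   ]
stopRb [ 0.648 -0.393  0.   ]
pin [0.553 0.276 0.138]
colL [0.659 0.228 0.097]
colR [0.654 0.154 0.097]
plateL [0.422 0.234 0.061]
plateR [0.417 0.188 0.061]
baseNL [0.444 0.272 0.01 ]
baseNR [0.435 0.159 0.01 ]
baseFL [0.686 0.247 0.01 ]
baseFR [0.669 0.137 0.01 ]
redtop [ 0.417 -0.172  0.02 ]
timer [ 0.365 -0.326  0.02 ]
amber [ 0.541 -0.464  0.114]
amberb [ 0.528 -0.476  0.   ]
[ 0.078 -0.001 -0.128]
[[-0.   -0.95 -0.31]
 [ 1.   -0.   -0.  ]
 [-0.   -0.31  0.95]] 304.3252643744662
[[-0.91  0.41 -0.  ]
 [ 0.41  0.91 -0.  ]
 [-0.   -0.   -1.  ]]
```

>>> servo_tool(rows=[[[30,-25,2,-0.09],[30,-25,2,-0.09],[30,-25,2,-0.09],[30,-25,2,-0.09],[30,-25,2,-0.09],[30,-25,2,-0.09],[30,-25,2,-0.09],[30,-25,2,-0.09],[30,-25,0,-0.09],[30,-25,0,-0.09],[0,0,0,0],[0,0,0,0]]])

```text
t: 1.3
tool_pos: [0.5071, 0.2043, 0.2604]
orientation: [-0.001, 0.616, 0.787, -0.001]
force: [-0.6, 0.5, -0.2]
grip_width: 0.0856
grasp_force: 0.0
```

```bash
python3 - <<'E'
from h import *
o=ctrl.observe(); print(o["t"],o["tool_pos"],o["q"])
c,im=snap("wrist","pics/w1.png")
np.save("w1.npy",[c.p,*c.R])
cv2.imwrite("pics/w1b.png",cv2.resize(im,(800,600),interpolation=cv2.INTER_CUBIC))
E
```

```text
1.3 [0.50706962 0.20429052 0.26041021] [3.82795084e-01 3.30268086e-01 1.66214508e-01 1.40866424e+00
 3.69192348e-04 1.71112084e+00]
```

View pics/w1b.png

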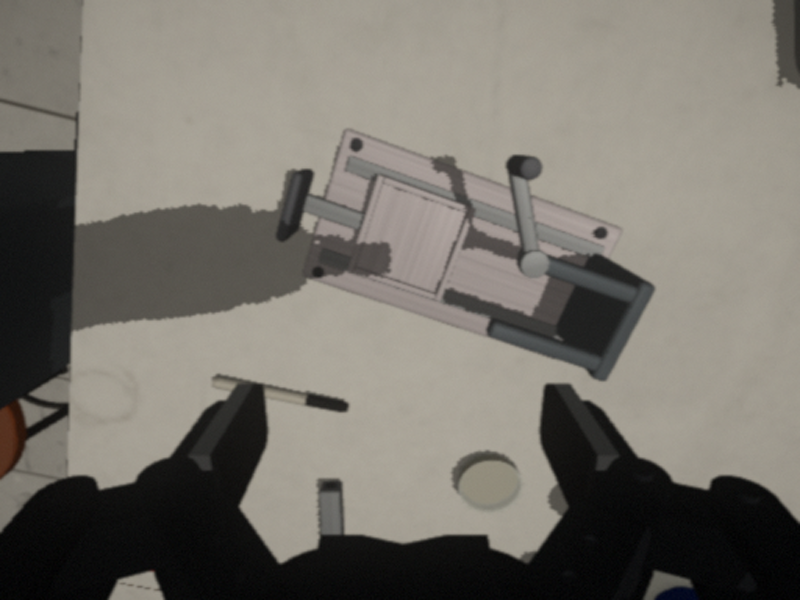

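The wrist picture shows the tester clearly (800 scale). Base corners are at (347,130), (622,230) and (305,275), and the tray rim corners at (378,176), (467,208) and (440,297). The push plate top runs (303,172)–(285,235), the pin top is at (530,167), the pivot at (536,264), and the column far corners at (653,288) and (605,380).

```bash
python3 - <<'E'
from h import *
c=Cam("wrist"); k=1.5625
P=dict(bNL=(347,129,.01),bFL=(622,229,.01),bNR=(304,275,.01),plL=(306,170,.061),plR=(284,237,.061),tFL=(467,208,.029),tNL=(378,176,.029),tFR=(440,297,.029),pin=(531,167,.138),piv=(536,264,.108),colL=(654,288,.097),colR=(604,380,.097),weightend=(330,480,.02),wendR=(342,482,.02),wendL=(318,482,.02))
W={n:c.at(u/k,v/k,z) for n,(u,v,z) in P.items()}
for n in W: print(n,W[n].round(4))
a=lambda p,q: np.arctan2(*(W[q]-W[p])[[1,0]])
y1=a("bNL","bFL"); y2=a("bNR","bNL")-np.pi/2; y3=a("tNL","tFL");y4=a("tFR","tFL")-np.pi/2;y5=a("plR","plL")-np.pi/2;y6=a("colR","colL")-np.pi/2
print("yaw",np.round([y1,y2,y3,y4,y5,y6],3))
# fit tester pose
loc=dict(bNL=(-.173,.062),bFL=(.062,.062),bNR=(-.173,-.062))
A=np.array([complex(*loc[n]) for n in loc]);B=np.array([complex(*W[n][:2]) for n in loc])
r=((A-A.mean()).conj()*(B-B.mean())).sum(); th=np.angle(r); e=np.exp(1j*th); t=B.mean()-A.mean()*e
print("tester",t,th,abs(A*e+t-B))
for n in W: print(n,np.round((complex(*W[n][:2])-t)/e,4))
E
```

```text
bNL [0.4452 0.278  0.01  ]
bFL [0.6747 0.2568 0.01  ]
bNR [0.4341 0.1577 0.01  ]
plL [0.4297 0.2464 0.061 ]
plR [0.423 0.198 0.061]
tFL [0.5464 0.2449 0.029 ]
tNL [0.4762 0.2516 0.029 ]
tFR [0.5453 0.172  0.029 ]
pin [0.5547 0.2835 0.138 ]
piv [0.5839 0.2304 0.108 ]
colL [0.6663 0.2315 0.097 ]
colR [0.6594 0.1618 0.097 ]
weightend [ 0.4944 -0.0292  0.02  ]
wendR [ 0.5058 -0.0287  0.02  ]
wendL [ 0.484  -0.0342  0.02  ]
yaw [-0.092 -0.092 -0.095 -0.015 -0.14  -0.099]
tester (0.6103070629127868+0.20142920119622787j) -0.09341531902978378 [0.00189668 0.00319158 0.00258761]
bNL (-0.1715+0.0608j)
bFL (0.0589+0.0612j)
bNR (-0.1714-0.06j)
plL (-0.184+0.0279j)
plR (-0.1862-0.0208j)
tFL (-0.0677+0.0373j)
tNL (-0.1382+0.0374j)
tFR (-0.062-0.0353j)
pin (-0.063+0.0766j)
piv (-0.029+0.0263j)
colL (0.0529+0.0352j)
colR (0.0526-0.0348j)
weightend (-0.0938-0.2405j)
wendR (-0.0826-0.2389j)
wendL (-0.1038-0.2464j)
```

>>> servo_tool(rows=[[[0,-46,-3,0],[0,-46,-3,0],[0,-46,-3,0],[0,-46,-3,0],[0,-46,-3,0],[0,-46,-3,0],[0,-46,-3,0],[0,-46,-3,0],[0,0,0,0],[0,0,0,0]]])

```text
t: 2.35
tool_pos: [0.5065, -0.1624, 0.2371]
orientation: [-0.001, 0.616, 0.788, 0.0]
force: [-0.2, -0.5, -1.2]
grip_width: 0.0855
grasp_force: 0.0
```

```bash
python3 - <<'E'
from h import *
o=ctrl.observe(); print(o["t"],o["tool_pos"],o["q"])
c,im=snap("wrist","pics/w2.png")
cv2.imwrite("pics/w2b.png",cv2.resize(im,(800,600),interpolation=cv2.INTER_CUBIC))
E
```

```text
2.35 [ 0.50650312 -0.16240675  0.23711467] [-3.10665930e-01  3.08207699e-01  7.48124604e-02  1.33836740e+00
  6.97617419e-04  1.01646953e+00]
```

View pics/w2b.png

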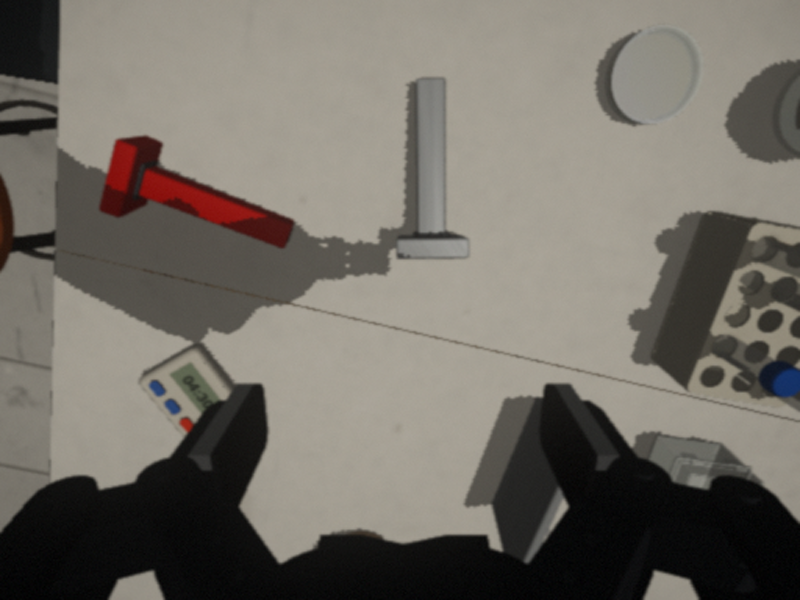

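The weight lies with its stem's free end at (431,78) and the stem meeting the foot at (432,234). The foot's top runs (397–469, 236–258). The stop plate is at lower right, around (530,480).

```bash
python3 - <<'E'
from h import *
c=Cam("wrist"); k=1.5625
e=c.at(431/k,78/k,.02); f=c.at(432/k,233/k,.034); 
print(e.round(4),f.round(4),np.linalg.norm((e-f)[:2]))
d=(f-e)[:2]; d/=np.linalg.norm(d); print("foot dir deg",np.degrees(np.arctan2(d[1],d[0])), "grip", e[:2]+d*.040, "mid check",f[:2]-d*.0655)
for p in((397,247),(469,247)): print(c.at(p[0]/k,p[1]/k,.05).round(4))
o=ctrl.observe();T=rot(o["orientation"]);print("tool y deg",np.degrees(np.arctan2(T[1,1],T[0,1])))
E
```

```text
[ 0.497  -0.0433  0.02  ] [ 0.5233 -0.1413  0.034 ] 0.10148793199899339
foot dir deg -75.01995920312402 grip [ 0.50737424 -0.08192113] mid check [ 0.5063372  -0.07804541]
[ 0.5011 -0.1536  0.05  ]
[ 0.5483 -0.1418  0.05  ]
tool y deg 14.057243855738957
```

>>> servo_tool(rows=[[[0,21,-30,0.016],[0,21,-30,0],[0,21,-30,0],[0,21,-30,0],[0,0,-25,0],[0,0,-25,0],[0,0,-20,0],[0,0,-15,0],[0,0,-8,0],[0,0,-5,0],[0,0,-2,0],[0,0,0,0],[0,0,0,0]]], hand=60)

```text
t: 3.7
tool_pos: [0.5076, -0.0789, 0.0181]
orientation: [0.001, 0.609, 0.793, 0.0]
force: [-0.2, -0.5, -0.1]
grip_width: 0.0512
grasp_force: 0.0
```

>>> servo_tool(rows=[[[0,0,0,0],[0,0,0,0],[0,0,0,0],[0,0,0,0],[0,0,0,0],[0,0,0,0],[0,0,0,0],[0,0,0,0]]], hand=0)

```text
t: 4.5
tool_pos: [0.5073, -0.0791, 0.0179]
orientation: [0.0, 0.61, 0.793, 0.0]
force: [-0.8, -0.3, 5.8]
grip_width: 0.0186
grasp_force: 58.9
```

>>> servo_tool(rows=[[[0,0,15,0],[0,0,35,0],[0,0,45,0],[7,-20,45,0],[15,-40,30,0],[15,-40,10,0],[15,-40,0,0],[15,-40,0,0],[15,-40,0,0],[10,-30,0,0],[0,0,0,0],[0,0,0,0]]])

```text
t: 5.7
tool_pos: [0.5976, -0.3274, 0.194]
orientation: [-0.002, 0.61, 0.792, 0.0]
force: [-0.6, 0.0, -2.3]
grip_width: 0.0187
grasp_force: 58.8
```

```bash
python3 - <<'E'
from h import *
o=ctrl.observe(); print(o["t"],o["tool_pos"],o["q"])
c,im=snap("wrist","pics/w3.png")
cv2.imwrite("pics/w3b.png",cv2.resize(im,(800,600),interpolation=cv2.INTER_CUBIC))
E
```

```text
5.7 [ 0.59759003 -0.32744928  0.19395629] [-5.01516725e-01  6.40207245e-01  4.87942817e-01  1.42196111e+00
  5.86077225e-04  8.10707776e-01]
```

View pics/w3b.png

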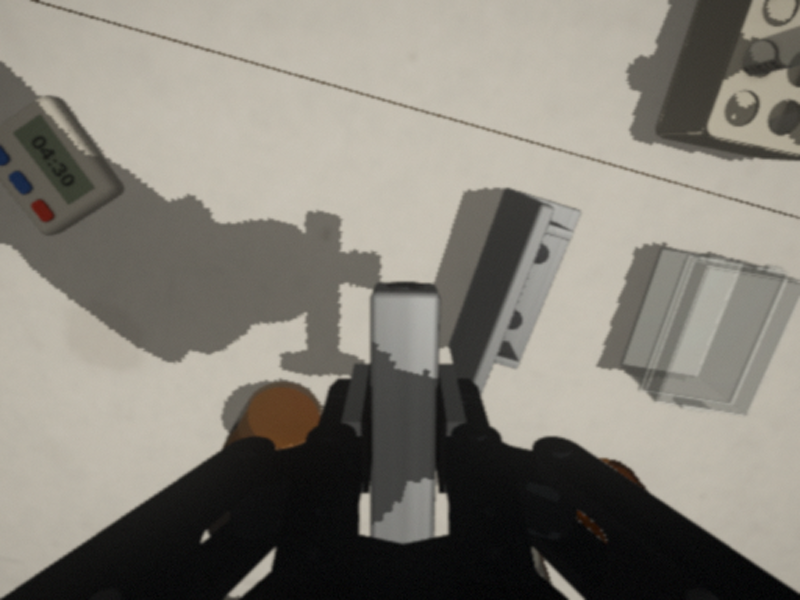

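Between the fingers is the stem, still near level. The stop's dark face spans (507,190)–(542,199) at its left end and runs down to about (450,345)/(467,370). The timer, amber bottle and rack are clear of it. I'll fit the face edges.

```bash
python3 - <<'E'
from h import *
c=Cam("wrist"); k=1.5625
g=cv2.cvtColor(cv2.imread("pics/w3.png"),cv2.COLOR_BGR2GRAY).astype(int)
L=[];B=[]
for r in range(132,226,3):
    row=g[r]; 
    # find dark face run: start near expected col
    x0=int((524-(r*k-195)*0.40)/k)
    t=60
    m=row<t
    x=x0
    if not m[x]: continue
    a=x
    while m[a-1]: a-=1
    b=x
    while m[b+1]: b+=1
    L.append((r,a-.5,b+.5))
for l in L[::3]: print(l)
L=np.array(L)
for col,z in((1,0.0),(2,.09)):
    p=np.polyfit(L[:,0],L[:,col],1); res=L[:,col]-np.polyval(p,L[:,0]); ok=abs(res)<1.5; p=np.polyfit(L[ok,0],L[ok,col],1)
    P=[c.at(np.polyval(p,r),r,z) for r in (130,215)]
    d=P[1]-P[0]; print(z,P[0].round(4),P[1].round(4),"yaw",np.arctan2(-d[1],-d[0])-np.pi/2, ok.sum())
print("Ltop",c.at(542/k,199/k,.09).round(4),"Lbot",c.at(507/k,190/k,0).round(4))
E
```

```text
(132, 319.5, 343.5)
(141, 316.5, 340.5)
(150, 312.5, 337.5)
(159, 309.5, 333.5)
(168, 306.5, 330.5)
(177, 303.5, 326.5)
(186, 299.5, 323.5)
(195, 296.5, 319.5)
(204, 293.5, 316.5)
(213, 290.5, 312.5)
(222, 288.5, 309.5)
0.0 [ 0.6513 -0.2732  0.    ] [ 0.6481 -0.3739  0.    ] yaw -0.03178488976118965 31
0.09 [ 0.6491 -0.2624  0.09  ] [ 0.6468 -0.335   0.09  ] yaw -0.03168232530735304 32
Ltop [ 0.65   -0.2601  0.09  ] Lbot [ 0.653  -0.2638  0.    ]
```

>>> servo_tool(rows=[[[2,3,0,-0.1434],[2,3,0,-0.1434],[3,3,0,-0.1434],[2,3,0,-0.1434],[3,3,0,-0.1434],[3,3,0,-0.1434],[2,3,0,-0.1434],[3,3,0,-0.1434],[3,3,0,-0.1434],[2,3,0,-0.1434],[3,3,0,-0.1434],[3,3,0,-0.1434],[3,1,0,-0.1434],[0,0,0,0],[0,0,0,0]]])

```text
t: 7.25
tool_pos: [0.6322, -0.2889, 0.1963]
orientation: [-0.0, 1.0, -0.014, -0.0]
force: [0.3, 0.2, -2.5]
grip_width: 0.0186
grasp_force: 58.7
```

```bash
cat > st.py <<'E'
from h import *
o=ctrl.observe();T=rot(o["orientation"]);print(round(o["t"],2),(o["tool_pos"]*1000).round(1),"yaw_y",round(np.arctan2(T[1,1],T[0,1]),4),"F",o["force"].round(1),"M",o["moment"].round(2),"q",o["q"].round(2),"w",round(o["grip_width"],4),round(float(o["grasp_force"]),1))
E
python3 st.py
```

```text
7.25 [ 632.2 -288.9  196.3] yaw_y -1.5997 F [ 0.3  0.2 -2.5] M [ 0.03 -0.03 -0.03] q [-0.43  0.67  0.54  1.45 -0.    2.74] w 0.0186 58.7
```

>>> servo_tool(rows=[[[0,0,-25,0],[0,0,-25,0],[0,0,-20,0],[0,0,-10,0],[0,0,-5,0],[0,0,-3,0],[0,0,-3,0],[0,0,-3,0],[0,0,0,0],[0,0,0,0]]])

```text
t: 8.25
tool_pos: [0.6335, -0.2907, 0.1057]
orientation: [0.001, 1.0, -0.017, 0.002]
force: [-2.4, 0.6, 6.5]
grip_width: 0.0188
grasp_force: 59.8
```

```bash
python3 st.py
```

```text
8.25 [ 633.5 -290.7  105.7] yaw_y -1.604 F [-2.4  0.6  6.5] M [0.25 0.35 0.09] q [-0.43  0.71  0.38  1.24  0.    2.74] w 0.0188 59.8
```

>>> servo_tool(rows=[[[0,0,-2,0],[0,0,-2,0],[0,0,-2,0],[0,0,-2,0],[0,0,0,0]]])

```text
t: 8.75
tool_pos: [0.6352, -0.292, 0.1047]
orientation: [0.003, 1.0, -0.017, 0.006]
force: [-9.1, 3.2, 28.2]
grip_width: 0.0186
grasp_force: 62.7
```

```bash
python3 st.py
```

```text
8.75 [ 635.2 -292.   104.7] yaw_y -1.6043 F [-9.1  3.2 28.2] M [0.61 1.38 0.02] q [-0.43  0.71  0.38  1.23 -0.    2.74] w 0.0186 62.7
```

>>> servo_tool(rows=[[[0,0,8,0],[0,0,8,0],[-8,0,0,0],[-7,0,0,0],[0,0,-3,0],[0,0,-3,0],[0,0,-3,0],[0,0,-3,0],[0,0,-3,0],[0,0,0,0]]])

```text
t: 9.75
tool_pos: [0.6163, -0.2914, 0.0982]
orientation: [0.001, 1.0, -0.017, 0.0]
force: [-8.7, 0.3, 15.5]
grip_width: 0.0186
grasp_force: 64.1
```

```bash
python3 st.py
```

```text
9.75 [ 616.3 -291.4   98.2] yaw_y -1.6055 F [-8.7  0.3 15.5] M [ 0.05  1.26 -0.02] q [-0.44  0.69  0.32  1.2  -0.    2.74] w 0.0186 64.1
```

>>> servo_tool(rows=[[[0,0,-3,0],[0,0,-3,0],[0,0,-3,0],[0,0,-3,0],[0,0,-2,0],[0,0,0,0]]])

```text
t: 10.35
tool_pos: [0.616, -0.2914, 0.0843]
orientation: [0.001, 1.0, -0.017, -0.0]
force: [-10.8, 0.6, 16.7]
grip_width: 0.019
grasp_force: 72.9
```

```bash
python3 st.py
```

```text
10.35 [ 616.  -291.4   84.3] yaw_y -1.6057 F [-10.8   0.6  16.7] M [0.06 1.32 0.02] q [-0.44  0.7   0.3   1.17 -0.    2.74] w 0.019 72.9
```

>>> servo_tool(rows=[[[0,0,-3,0],[0,0,-2,0],[0,0,10,0],[-2,0,40,0],[-3,0,40,0],[-3,0,30,0.14],[-3,0,0,0.1429],[-3,0,0,0.1429],[-3,-1,0,0.1429],[-3,-1,0,0.1429],[-3,-1,0,0.1429],[-3,-1,0,0.1429],[-3,-1,0,0.1429],[-3,-1,0,0.1429],[-3,-1,0,0.1429],[-3,-1,0,0.1429],[-3,-1,0,0.1429],[-3,0,0,0.1429],[-3,0,0,0.1429],[-3,0,0,0.1429]]])

```text
t: 12.35
tool_pos: [0.5668, -0.2988, 0.1946]
orientation: [-0.001, 0.492, 0.871, 0.0]
force: [0.4, -0.3, -1.1]
grip_width: 0.0192
grasp_force: 74.5
```

>>> servo_tool(rows=[[[-3,0,0,0.1429],[-3,0,0,0.1429],[-3,0,0,0.1429],[-3,0,0,0.1429],[0,0,0,0.1429],[0,0,0,0.1429],[0,0,0,0.1429],[0,0,0,0],[0,0,0,0]]])

```text
t: 13.25
tool_pos: [0.555, -0.299, 0.1952]
orientation: [-0.001, 0.018, 1.0, 0.0]
force: [-0.3, 0.5, -1.5]
grip_width: 0.0188
grasp_force: 74.5
```

```bash
python3 st.py; python3 - <<'E'
from h import *
c,im=snap("scene","pics/s1.png")
o=ctrl.observe(); u,v=c.px(o["tool_pos"]).astype(int); print(u,v)
cv2.imwrite("pics/s1b.png",cv2.resize(im[v-55:v+65,u-70:u+90],(800,600),interpolation=cv2.INTER_CUBIC))
E
```

```text
13.25 [ 555.  -299.   195.2] yaw_y 1.5338 F [-0.3  0.5 -1.5] M [-0.05  0.07  0.01] q [-0.49  0.53  0.3   1.34  0.   -0.46] w 0.0188 74.5
328 195
```

View pics/s1b.png

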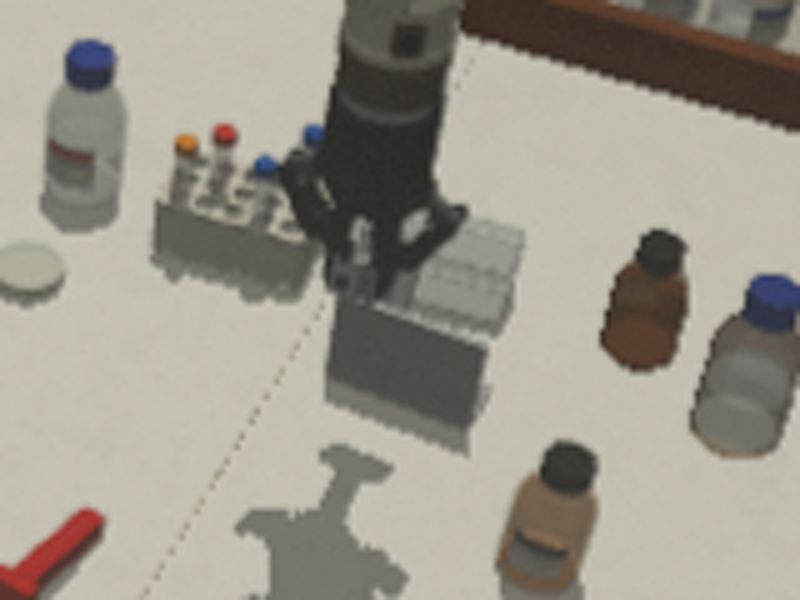

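The held weight is in front of the stop with its foot towards the face, and its shadow at (355,465) shows the foot leading. Next I lower it and make contact.

>>> servo_tool(rows=[[[0,0,-40,0],[0,0,-40,0],[0,0,-28,0],[0,0,-10,0],[0,0,0,0],[3,0,0,0],[3,0,0,0],[3,0,0,0],[3,0,0,0],[3,0,0,0],[0,0,0,0]]])

```text
t: 14.4
tool_pos: [0.5654, -0.2992, 0.0777]
orientation: [-0.005, 0.018, 1.0, -0.0]
force: [-12.5, -1.4, -0.9]
grip_width: 0.0187
grasp_force: 74.6
```

```bash
python3 st.py
```

```text
14.4 [ 565.4 -299.2   77.7] yaw_y 1.5349 F [-12.5  -1.4  -0.9] M [-0.16  2.45 -0.05] q [-0.48  0.63  0.16  1.11 -0.   -0.45] w 0.0187 74.6
```

>>> servo_tool(rows=[[[3,0,0,0],[1,0,4,0],[1,0,4,0],[1.5,0,4,0],[1.5,0,4,0],[0,0,0,0]]])

```text
t: 15.0
tool_pos: [0.5737, -0.2993, 0.0928]
orientation: [-0.005, 0.018, 1.0, 0.0]
force: [-9.5, -1.9, -2.4]
grip_width: 0.0188
grasp_force: 73.2
```

```bash
python3 st.py
```

```text
15.0 [ 573.7 -299.3   92.8] yaw_y 1.5347 F [-9.5 -1.9 -2.4] M [-0.23  2.35 -0.11] q [-0.48  0.63  0.2   1.15 -0.   -0.44] w 0.0188 73.2
```

>>> servo_tool(rows=[[[2,0,4,0],[2,0,4,0],[2.5,0,4,0],[2.5,0,4,0],[3,0,3.5,0],[3,0,3.5,0],[0,0,0,0]]])

```text
t: 15.7
tool_pos: [0.5901, -0.299, 0.1163]
orientation: [-0.004, 0.018, 1.0, 0.0]
force: [-7.8, 1.2, -1.9]
grip_width: 0.0186
grasp_force: 73.4
```

```bash
python3 st.py; python3 - <<'E'
from h import *
c,im=snap("scene","pics/s2.png")
o=ctrl.observe(); u,v=c.px(o["tool_pos"]).astype(int); print(u,v)
cv2.imwrite("pics/s2b.png",cv2.resize(im[v-45:v+45,u-55:u+65],(800,600),interpolation=cv2.INTER_CUBIC))
E
```

```text
15.7 [ 590.1 -299.   116.3] yaw_y 1.5356 F [-7.8  1.2 -1.9] M [-0.01  1.92 -0.05] q [-0.47  0.64  0.28  1.22 -0.   -0.43] w 0.0186 73.4
329 205
```

View pics/s2b.png

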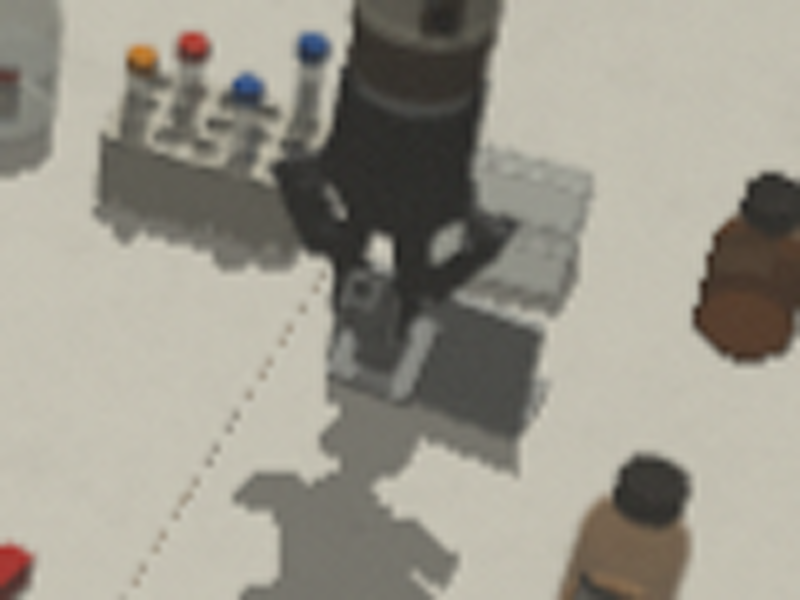

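The hand is in front of the face. The free end is at (365,290), tilted back towards the robot, and the foot is low against the face near (375,380). It is turning as intended, so I continue the arc.

>>> servo_tool(rows=[[[3.3,0,3,0],[3.3,0,3,0],[3.5,0,2.7,0],[3.5,0,2.7,0],[3.7,0,2.3,0],[3.7,0,2.3,0],[4,0,2,0],[0,0,0,0]]])

```text
t: 16.55
tool_pos: [0.6156, -0.2993, 0.1344]
orientation: [-0.003, 0.018, 1.0, -0.0]
force: [-5.9, 0.0, -2.1]
grip_width: 0.0188
grasp_force: 72.2
```

```bash
python3 st.py
```

```text
16.55 [ 615.6 -299.3  134.4] yaw_y 1.5357 F [-5.9  0.  -2.1] M [-0.11  1.64 -0.02] q [-0.45  0.68  0.4   1.3  -0.   -0.42] w 0.0188 72.2
```

>>> servo_tool(rows=[[[3,0,1,0],[3,0,0.7,0],[2,0,0.3,0],[0,0,0,0]]])

```text
t: 16.95
tool_pos: [0.6234, -0.2995, 0.1368]
orientation: [-0.003, 0.018, 1.0, -0.0]
force: [-6.4, -0.8, -0.5]
grip_width: 0.0189
grasp_force: 71.9
```

```bash
python3 st.py
```

```text
16.95 [ 623.4 -299.5  136.8] yaw_y 1.5355 F [-6.4 -0.8 -0.5] M [-0.19  1.93 -0.04] q [-0.45  0.69  0.43  1.31 -0.   -0.41] w 0.0189 71.9
```

>>> servo_tool(rows=[[[2,0,0,0],[2,0,0,0],[0,0,0,0]]])

```text
t: 17.25
tool_pos: [0.6273, -0.2994, 0.1374]
orientation: [-0.003, 0.018, 1.0, -0.0]
force: [-8.6, 0.1, 1.5]
grip_width: 0.0187
grasp_force: 71.8
```

```bash
python3 st.py
```

```text
17.25 [ 627.3 -299.4  137.4] yaw_y 1.5357 F [-8.6  0.1  1.5] M [0.02 2.15 0.08] q [-0.44  0.7   0.44  1.32 -0.   -0.41] w 0.0187 71.8
```

>>> servo_tool(rows=[[[2,0,0,0],[2,0,0,0],[0,0,0,0]]])

```text
t: 17.55
tool_pos: [0.6313, -0.2995, 0.1376]
orientation: [-0.003, 0.018, 1.0, -0.0]
force: [-8.4, -0.3, 2.9]
grip_width: 0.0187
grasp_force: 71.6
```

```bash
python3 st.py
```

```text
17.55 [ 631.3 -299.5  137.6] yaw_y 1.5355 F [-8.4 -0.3  2.9] M [ 0.01  2.22 -0.07] q [-0.44  0.7   0.46  1.33 -0.   -0.41] w 0.0187 71.6
```

>>> servo_tool(rows=[[[-4,0,0,0],[-14,0,0,0],[-20,0,0,0],[0,0,-20,0],[0,0,-15,0],[0,0,-6,0],[0,0,-4,0],[0,0,-3,0],[0,0,-2,0],[0,0,-2,0],[0,0,0,0]]])

```text
t: 18.65
tool_pos: [0.5965, -0.2992, 0.0851]
orientation: [0.0, 0.017, 1.0, -0.0]
force: [-0.1, -0.3, -1.3]
grip_width: 0.0189
grasp_force: 70.8
```

```bash
python3 st.py
```

```text
18.65 [ 596.5 -299.2   85.1] yaw_y 1.5368 F [-0.1 -0.3 -1.3] M [ 0.03 -0.04 -0.  ] q [-0.46  0.67  0.25  1.15  0.   -0.43] w 0.0189 70.8
```

>>> servo_tool(rows=[[[0,0,-2,0],[0,0,-2,0],[0,0,-2,0],[0,0,-2,0],[0,0,0,0]]])

```text
t: 19.15
tool_pos: [0.5961, -0.299, 0.0765]
orientation: [-0.0, 0.017, 1.0, 0.0]
force: [0.0, -0.6, -2.0]
grip_width: 0.019
grasp_force: 70.8
```

```bash
python3 st.py
```

```text
19.15 [ 596.1 -299.    76.5] yaw_y 1.5367 F [ 0.  -0.6 -2. ] M [ 0.04 -0.   -0.04] q [-0.46  0.68  0.24  1.14 -0.   -0.43] w 0.019 70.8
```

>>> servo_tool(rows=[[[0,0,-2,0],[0,0,-2,0],[0,0,-2,0],[0,0,-2,0],[0,0,0,0]]])

```text
t: 19.65
tool_pos: [0.5987, -0.2997, 0.074]
orientation: [0.003, 0.017, 1.0, -0.001]
force: [-1.4, 2.2, 15.3]
grip_width: 0.0189
grasp_force: 73.4
```

```bash
python3 st.py; python3 - <<'E'
from h import *
c,im=snap("scene","pics/s3.png")
o=ctrl.observe(); u,v=c.px(o["tool_pos"]).astype(int); print(u,v)
cv2.imwrite("pics/s3b.png",cv2.resize(im[v-50:v+40,u-60:u+60],(800,600),interpolation=cv2.INTER_CUBIC))
E
```

```text
19.65 [ 598.7 -299.7   74. ] yaw_y 1.5371 F [-1.4  2.2 15.3] M [ 0.75  0.8  -0.06] q [-0.46  0.68  0.24  1.12  0.   -0.43] w 0.0189 73.4
328 212
```

View pics/s3b.png

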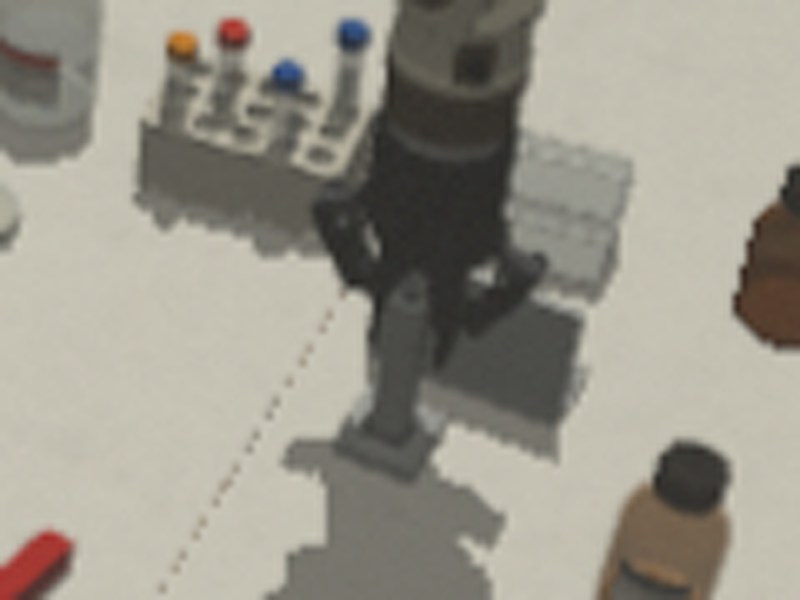

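The weight is almost upright with its foot on the bench at (390,450), in front of the stop. The contact moment says its robot-side edge touches first, so I press gently until it is flat.

>>> servo_tool(rows=[[[0,0,-2,0],[0,0,-2,0],[0,0,0,0]]])

```text
t: 20.0
tool_pos: [0.6015, -0.3, 0.0726]
orientation: [0.007, 0.016, 1.0, -0.002]
force: [1.4, 3.7, 19.5]
grip_width: 0.0187
grasp_force: 74.6
```

```bash
python3 st.py
```

```text
20.0 [ 601.5 -300.    72.6] yaw_y 1.5378 F [ 1.4  3.7 19.5] M [0.92 0.28 0.  ] q [-0.46  0.68  0.24  1.11  0.   -0.43] w 0.0187 74.6
```

>>> servo_tool(rows=[[[0,0,-2,0],[0,0,-2,0],[0,0,0,0]]])

```text
t: 20.3
tool_pos: [0.6023, -0.3002, 0.0721]
orientation: [0.008, 0.016, 1.0, -0.002]
force: [-2.6, 4.9, 33.2]
grip_width: 0.0187
grasp_force: 76.2
```

```bash
python3 st.py
```

```text
20.3 [ 602.3 -300.2   72.1] yaw_y 1.5379 F [-2.6  4.9 33.2] M [ 1.61  0.95 -0.02] q [-0.46  0.68  0.23  1.11  0.   -0.43] w 0.0187 76.2
```

>>> servo_tool(rows=[[[0,0,12,0],[0,0,30,0],[0,0,45,0],[-6,12,45,0],[-17,35,10,0],[-17,35,10,0],[-17,35,10,0],[-17,35,10,0],[-17,35,10,0],[-17,35,10,0],[-17,35,0,-0.02],[-17,35,0,-0.02],[-17,35,0,-0.02],[-17,35,0,0],[-17,35,0,0],[-17,35,0,0],[-17,35,0,0],[-15,30,0,0],[0,0,0,0],[0,0,0,0]]])

```text
t: 22.3
tool_pos: [0.354, 0.1981, 0.253]
orientation: [0.0, 0.046, 0.999, -0.0]
force: [0.1, -0.7, -1.7]
grip_width: 0.019
grasp_force: 71.8
```

```bash
python3 st.py; python3 - <<'E'
from h import *
import pickle
c,im=snap("wrist","pics/w4.png"); pickle.dump((c.p,c.R),open("w4.pkl","wb"))
def draw(im,c,s=1,off=(0,0)):
    th=-.095; t=np.array([.611,.2015]); R2=np.array([[np.cos(th),-np.sin(th)],[np.sin(th),np.cos(th)]])
    def pl(pts,col):
        P=np.array([(c.px([*(t+R2@np.array(p[:2])),p[2]])-off)*s for p in pts]).astype(np.int32); cv2.polylines(im,[P],True,col,1)
    sq=lambda a,b,d,e,z:[(a,d,z),(b,d,z),(b,e,z),(a,e,z)]
    pl(sq(-.173,.062,-.062,.062,.01),(0,255,0)); x=-.103
    pl(sq(x-.039,x+.039,-.039,.039,.029),(0,0,255)); pl(sq(x-.093,x-.085,-.025,.025,.061),(255,0,0)); pl(sq(.045,.057,-.032,.032,.097),(255,255,0))
a=cv2.imread("pics/w1.png"); M=np.load("w1.npy"); c1=Cam("wrist"); c1.p=M[0]; c1.R=M[1:4]
A=cv2.resize(a[70:250,170:440],(800,533)[0:2],interpolation=cv2.INTER_CUBIC); s=800/270
A=cv2.resize(a[70:250,170:440],None,fx=s/1.0*.55,fy=s*.55,interpolation=cv2.INTER_CUBIC); draw(A,c1,s*.55,np.array([170,70]))
B=cv2.resize(im[40:190,150:400],None,fx=1.76,fy=1.76,interpolation=cv2.INTER_CUBIC); draw(B,c,1.76,np.array([150,40]))
C=np.zeros((600,800,3),np.uint8); C[:A.shape[0],:A.shape[1]]=A; C[300:300+B.shape[0],:B.shape[1]]=B
D=cv2.resize(im,(352,264)); C[0:264,448:800]=D
D=cv2.resize(im[20:170,170:350],None,fx=1.9,fy=1.9,interpolation=cv2.INTER_CUBIC); C[300:585,450:792]=D[:285,:342]
cv2.imwrite("pics/c4.png",C)
E
```

```text
22.3 [354.  198.1 253. ] yaw_y 1.4789 F [ 0.1 -0.7 -1.7] M [-0.04 -0.05 -0.03] q [ 0.51  0.05 -0.2   1.32 -0.    0.6 ] w 0.019 71.8
```

View pics/c4.png

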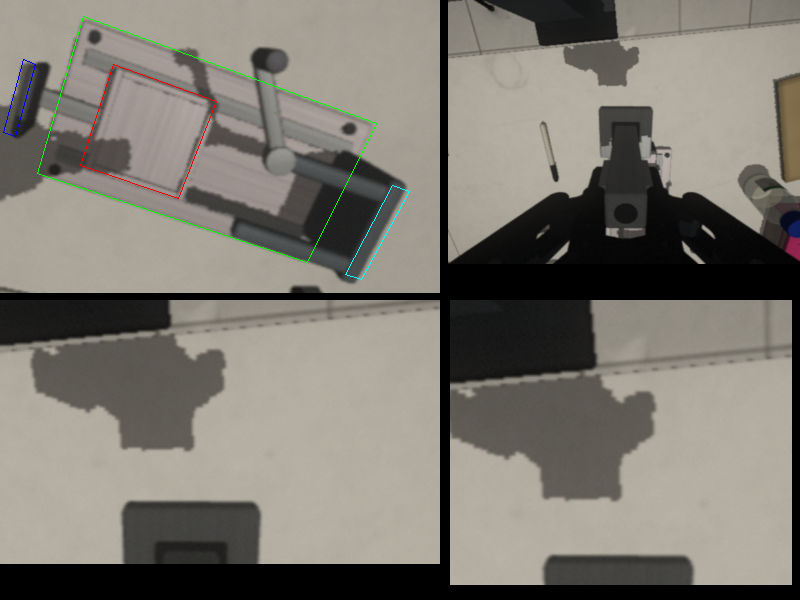

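The overlay on the first wrist view fits the base, tray (red) and column to a few pixels, but the push plate looks a few mm nearer the tray than predicted. The held weight is upright at the centre of the new view. I'll measure the tray's rim lines with an intensity profile.

```bash
python3 - <<'E'
from h import *
from scipy.ndimage import map_coordinates, gaussian_filter1d
from scipy.signal import find_peaks
g=cv2.cvtColor(cv2.imread("pics/w1.png"),cv2.COLOR_BGR2GRAY).astype(float)
M=np.load("w1.npy"); c=Cam("wrist"); c.p=M[0]; c.R=M[1:4]
th=-.095; t=np.array([.611,.2015]); R2=np.array([[np.cos(th),-np.sin(th)],[np.sin(th),np.cos(th)]])
def prof(axis,lo,hi,wlo,whi,z):
    s=np.arange(lo,hi,.0005); acc=0
    for w in np.arange(wlo,whi,.002):
        P=[c.px([*(t+R2@np.array([a,w] if axis==0 else [w,a])),z]) for a in s]
        P=np.array(P); acc=acc+map_coordinates(g,[P[:,1],P[:,0]],order=1)
    d=np.gradient(gaussian_filter1d(acc/len(np.arange(wlo,whi,.002)),1.5))
    for sg in(1,-1):
        k,_=find_peaks(sg*d,height=.8); print(axis,(wlo,whi),"up" if sg>0 else "down",[(round(s[i]*1000,1),round(d[i],1)) for i in k])
prof(0,-.16,-.05,.0,.03,.029); prof(1,-.06,.06,-.105,-.08,.029); prof(0,-.215,-.16,.0,.015,.061)
prof(1,-.07,.07,-.07,-.055,.01)
E
```

```text
0 (0.0, 0.03) up [(np.float64(-138.5), np.float64(10.3)), (np.float64(-132.5), np.float64(2.2)), (np.float64(-97.0), np.float64(0.9)), (np.float64(-90.5), np.float64(0.8)), (np.float64(-65.5), np.float64(8.0)), (np.float64(-57.5), np.float64(1.4))]
0 (0.0, 0.03) down [(np.float64(-143.0), np.float64(-7.6)), (np.float64(-135.0), np.float64(-1.4)), (np.float64(-68.5), np.float64(-9.3)), (np.float64(-62.0), np.float64(-7.1))]
1 (-0.105, -0.08) up [(np.float64(-52.5), np.float64(1.5)), (np.float64(-45.5), np.float64(0.8)), (np.float64(-38.5), np.float64(3.0)), (np.float64(-33.0), np.float64(5.6)), (np.float64(34.5), np.float64(3.7)), (np.float64(40.0), np.float64(4.0)), (np.float64(45.0), np.float64(3.7))]
1 (-0.105, -0.08) down [(np.float64(-56.0), np.float64(-5.2)), (np.float64(-41.5), np.float64(-2.6)), (np.float64(-35.5), np.float64(-5.6)), (np.float64(32.0), np.float64(-4.4)), (np.float64(37.5), np.float64(-9.6)), (np.float64(42.5), np.float64(-1.2)), (np.float64(54.5), np.float64(-6.1))]
0 (0.0, 0.015) up [(np.float64(-190.0), np.float64(2.3)), (np.float64(-179.0), np.float64(11.8)
[... 210 characters left out ...]
float64(-59.0), np.float64(1.5)), (np.float64(-51.5), np.float64(0.9)), (np.float64(-44.0), np.float64(1.5)), (np.float64(-38.0), np.float64(1.5)), (np.float64(-32.5), np.float64(2.1)), (np.float64(7.5), np.float64(1.5)), (np.float64(39.5), np.float64(2.8)), (np.float64(44.0), np.float64(6.2)), (np.float64(62.0), np.float64(5.7))]
1 (-0.07, -0.055) down [(np.float64(-62.5), np.float64(-5.0)), (np.float64(-46.5), np.float64(-3.1)), (np.float64(-41.0), np.float64(-3.8)), (np.float64(3.0), np.float64(-1.9)), (np.float64(26.5), np.float64(-1.4)), (np.float64(30.0), np.float64(-2.8)), (np.float64(36.0), np.float64(-2.8)), (np.float64(54.5), np.float64(-1.2)), (np.float64(59.0), np.float64(-4.0))]
```

```bash
python3 - <<'E'
from h import *
import pickle
c=Cam("wrist"); c.p,c.R=pickle.load(open("w4.pkl","rb"))
g=cv2.cvtColor(cv2.imread("pics/w4.png"),cv2.COLOR_BGR2GRAY).astype(int)
tp=np.array([.354,.1981]); ph=1.4789-np.pi/2; ax=np.array([np.cos(ph),np.sin(ph)]); ay=np.array([-ax[1],ax[0]])
for col in range(228,294,13):
    e=np.diff(g[140:200,col]); print(col,[(int(i+140),int(e[i])) for i in np.where(abs(e)>12)[0]])
for r in(160,165,170):
    e=np.diff(g[r,205:310]); print("row",r,[(int(i+205),int(e[i])) for i in np.where(abs(e)>25)[0]])
for u,v,z in((259,155.5,.181),(259,155.5,.195),(221,165,.195),(297,165,.195)):
    d=c.at(u,v,z)[:2]-tp; print(u,v,z,(d@ax*1000).round(1),(d@ay*1000).round(1))
E
```

```text
228 [(152, -13), (153, -56), (154, -44)]
241 [(152, -14), (153, -54), (154, -43), (176, -15)]
254 [(152, -13), (153, -53), (154, -42), (176, -16)]
267 [(152, -13), (153, -53), (154, -44), (176, -15), (177, -13)]
280 [(153, -44), (154, -47), (155, -19)]
293 [(153, -33), (154, -50), (155, -28), (198, 24)]
row 160 [(218, -38), (219, -37), (296, 31), (297, 41)]
row 165 [(218, -42), (219, -37), (296, 26), (297, 44), (298, 26)]
row 170 [(218, -36), (219, -49), (296, 37), (297, 39)]
259 155.5 0.181 -36.3 -0.7
259 155.5 0.195 -39.2 -0.7
221 165 0.195 -33.2 -24.5
297 165 0.195 -33.2 23.2
```

```bash
python3 - <<'E'
from h import *
import pickle
c=Cam("wrist"); c.p,c.R=pickle.load(open("w4.pkl","rb"))
g=cv2.cvtColor(cv2.imread("pics/w4.png"),cv2.COLOR_BGR2GRAY).astype(int)
tp=np.array([.354,.1981]); ph=1.4789-np.pi/2; ax=np.array([np.cos(ph),np.sin(ph)])
for col in(245,258,270): print(col,g[150:345:3,col].tolist())
for v,z in((154,.181),(177,.195),(280,.301),(290,.301),(327,.301),(335,.301)):
    print(v,z,((c.at(258,v,z)[:2]-tp)@ax*1000).round(1))
E
```

```text
245 [175, 159, 52, 65, 70, 68, 66, 67, 67, 44, 33, 43, 48, 46, 47, 47, 48, 46, 45, 45, 45, 44, 45, 45, 45, 44, 44, 44, 46, 46, 46, 43, 45, 42, 42, 41, 43, 43, 40, 42, 40, 41, 41, 40, 50, 56, 54, 55, 56, 54, 43, 20, 21, 21, 20, 22, 23, 48, 55, 53, 53, 150, 118, 117, 148]
258 [173, 160, 53, 64, 67, 66, 67, 66, 65, 43, 33, 43, 46, 45, 45, 45, 46, 45, 44, 45, 44, 42, 44, 44, 42, 43, 42, 43, 42, 43, 43, 42, 41, 41, 41, 43, 41, 40, 40, 40, 42, 41, 41, 40, 48, 55, 55, 55, 55, 20, 22, 22, 21, 19, 21, 20, 20, 19, 24, 55, 52, 131, 74, 73, 73]
270 [174, 162, 52, 67, 69, 69, 66, 67, 67, 48, 32, 43, 48, 48, 48, 46, 46, 46, 44, 44, 44, 45, 47, 42, 43, 43, 42, 43, 42, 42, 44, 43, 40, 41, 42, 40, 39, 39, 40, 39, 41, 39, 40, 41, 50, 53, 56, 56, 54, 53, 32, 20, 19, 19, 19, 17, 20, 34, 53, 55, 55, 143, 73, 72, 71]
154 0.181 -37.3
177 0.195 -25.4
280 0.301 -22.7
290 0.301 -19.0
327 0.301 -4.8
335 0.301 -1.6
```

>>> servo_tool(rows=[[[40,3,0,0],[45,3,0,0],[45,3,0,0],[37,2.5,-10,0],[0,0,-40,0],[0,0,-40,0],[0,0,-25,0],[0,0,-20,0],[0,0,0,0],[0,0,0,0]]])

```text
t: 23.35
tool_pos: [0.5218, 0.2081, 0.1181]
orientation: [-0.0, 0.048, 0.999, -0.0]
force: [0.9, -0.4, -1.9]
grip_width: 0.0185
grasp_force: 71.7
```

```bash
python3 st.py; python3 - <<'E'
from h import *
import pickle
c,im=snap("wrist","pics/w5.png"); pickle.dump((c.p,c.R),open("w5.pkl","wb"))
o=ctrl.observe(); tp=o["tool_pos"]; T=rot(o["orientation"]); ax=-T[:2,0]
g=cv2.cvtColor(im,cv2.COLOR_BGR2GRAY).astype(int)
for col in(225,258,290):
  e=np.diff(g[:200,col]); print(col,[(int(i),int(e[i])) for i in np.where(abs(e)>14)[0]])
E
```

```text
23.35 [521.8 208.1 118.1] yaw_y 1.4746 F [ 0.9 -0.4 -1.9] M [ 0.03 -0.05  0.02] q [ 0.38  0.45 -0.04  1.08 -0.    0.48] w 0.0185 71.7
225 [(41, -28), (42, -16), (60, 25), (61, 18), (129, -15), (153, -19)]
258 [(30, -45), (31, -25), (41, -26), (62, 22), (153, -17), (176, -19)]
290 [(40, -17), (41, -67), (42, -35), (61, 31), (62, 65), (63, 37), (78, -49), (79, -28), (80, 19), (81, 24), (82, 19), (113, -46), (114, -25), (153, -15), (195, 17), (196, 35)]
```

```bash
python3 - <<'E'
from h import *
import pickle
c=Cam("wrist"); c.p,c.R=pickle.load(open("w5.pkl","rb"))
th=-.095; t=np.array([.611,.2015]); R2=np.array([[np.cos(th),-np.sin(th)],[np.sin(th),np.cos(th)]])
for n,p in dict(plate_front=(-.1955,0,.061),plate_back=(-.1875,0,.061),plate_frontbot=(-.1955,0,.015),plL=(-.1955,.025,.061),plR=(-.1955,-.025,.061),base=(-.173,.0,.01),rim_out=(-.1415,.03,.029),rim_in=(-.1365,.03,.029),rimL=(-.1415,.039,.029),rimR=(-.1415,-.039,.029),foot=(-.1275,0,.046)).items():
    print(n,c.px([*(t+R2@np.array(p[:2])),p[2]]).round(1))
im=cv2.imread("pics/w5.png"); 
cv2.imwrite("pics/w5b.png",cv2.resize(im[0:300,90:490],(800,600),interpolation=cv2.INTER_CUBIC))
E
```

```text
plate_front [263.5  36.2]
plate_back [263.5  52.1]
plate_frontbot [262.4  47.3]
plL [308.9  36.1]
plR [218.1  36.4]
base [262.2  81.8]
rim_out [305.  128.3]
rim_in [304.7 135.5]
rimL [317.8 128.3]
rimR [207.2 128.6]
foot [262.8 152.8]
```

View pics/w5b.png

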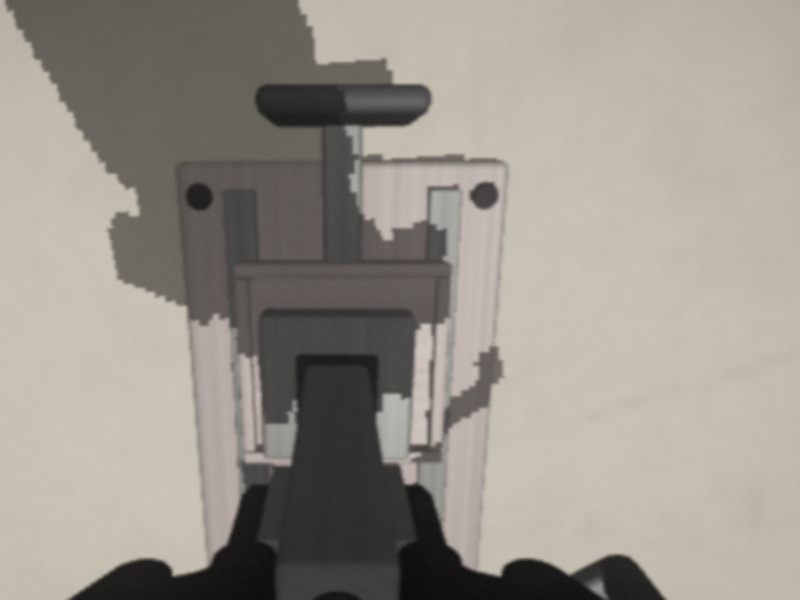

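The weight hangs upright over the tray. The rim's near edge is at row 262 (cols 235–450), the foot at cols 260–415 with its near edge at row 310, and the plate at (345,105). The foot needs about +2 mm in x and +2 mm in y, then it goes down.

>>> servo_tool(rows=[[[1,1,-6,0],[1,1,-6,0],[0,0,-4,0],[0,0,-2,0],[0,0,-1,0],[0,0,-1,0],[0,0,0,0]]])

```text
t: 24.1
tool_pos: [0.5233, 0.2114, 0.098]
orientation: [-0.0, 0.047, 0.999, -0.0]
force: [-0.7, 0.1, -2.2]
grip_width: 0.0189
grasp_force: 71.7
```

```bash
python3 st.py
```

```text
24.1 [523.3 211.4  98. ] yaw_y 1.4768 F [-0.7  0.1 -2.2] M [ 0.01 -0.01 -0.07] q [ 0.38  0.47 -0.06  1.04 -0.    0.48] w 0.0189 71.7
```

>>> servo_tool(rows=[[[0,-0.5,-1,0],[0,-0.5,-1,0],[0,0,-1,0],[0,0,0,0]]])

```text
t: 24.5
tool_pos: [0.5238, 0.2104, 0.0962]
orientation: [0.001, 0.047, 0.999, 0.0]
force: [-1.6, -0.2, 5.1]
grip_width: 0.0189
grasp_force: 72.6
```

```bash
python3 st.py
```

```text
24.5 [523.8 210.4  96.2] yaw_y 1.4767 F [-1.6 -0.2  5.1] M [-0.16  0.39  0.01] q [ 0.38  0.47 -0.07  1.03 -0.    0.48] w 0.0189 72.6
```

>>> servo_tool(rows=[[[0,0,0,0],[0,0,0,0],[0,0,0,0],[0,0,0,0],[0,0,0,0]]], hand=50)

```text
t: 25.0
tool_pos: [0.5233, 0.2103, 0.0949]
orientation: [-0.0, 0.047, 0.999, -0.0]
force: [-0.6, 0.4, 0.8]
grip_width: 0.0429
grasp_force: 0.0
```

>>> servo_tool(rows=[[[0,0,4,0],[0,0,10,0],[0,0,20,0],[0,0,35,0],[0,0,45,0],[0,0,25,0],[-20,0,0,0],[-30,0,0,0],[-30,0,0,0],[0,0,0,0],[0,0,0,0]]])

```text
t: 26.1
tool_pos: [0.4434, 0.2106, 0.2353]
orientation: [0.001, 0.047, 0.999, 0.0]
force: [0.1, 0.5, -0.3]
grip_width: 0.0429
grasp_force: 0.0
```

```bash
python3 st.py; python3 - <<'E'
from h import *
import pickle
for n in("wrist","top","scene"):
    c,im=snap(n,f"pics/p_{n}.png"); pickle.dump((c.p,c.R),open(f"p_{n}.pkl","wb"))
g=cv2.cvtColor(cv2.imread("pics/p_wrist.png"),cv2.COLOR_BGR2GRAY)
print(c.px([.51,.211,.144]),Cam("top").px([.51,.211,.144]))
for r in range(0,384,16): print(''.join("%4d"%v for v in g[r,120:400:12]))
E
```

```text
26.1 [443.4 210.6 235.3] yaw_y 1.4774 F [ 0.1  0.5 -0.3] M [ 0.04  0.02 -0.01] q [ 0.44  0.23 -0.04  1.3  -0.    0.54] w 0.0429 0.0
[198.78883837 169.62179507] [187.36305134 193.62277306]
 156  93  83  80  80  80  80  81  81  82 159 160 159 160 161 159 161 161 160 160 158 158 157 157
 158 158  83  84  85  82  81  82  84  83 130 161 162 162 160 162 162 163 163 162 161 159 159 158
 161 162 162  85  84  83  84  85  86  85  87 163 167 165 165 165 164 163 163 164 162 161 161 160
 164 163 162 163  87  84  87  84  86  87  86 167 168 166 160 166 167 165 164 164 164 164 162 162
 163 164 165 167 166  89  87  87  86  87  86 165 166 167 167 166 167 168 166 166 166 167 163 162
 166 166 165 166  91  90  89  90  88  88  88  89  90  90 166 169 169 166 170 167 167 168 167 165
 167 167 167 167 117  89  91  89  89  87  89  90  91  92 170 167 170 169 167 166 168 165 168 166
 168 168 168 168 167 168 169 167 138 168 168  91 170 167 168 171 170 168 167 167 170 168 168 168
 169 170 168 170 170 170 168 171 168 170  89  90  90  90 168 168 168 169 168 170 170 169 170 168
 168 168 171 169 170 169 167 171 169 16
[... 715 characters left out ...]
8 168 170 169 167 165
 167 167 169 167 167  23  49  20  40 152  83 157  48 125 116  52  22  47  22 165 166 164 164 165
  26  26 166 112  21  22  18  19 167 152  81 153 152  76 121 154  16  19  16  17 110 165  20  21
  22  19  17  18  16  16  18  19 163 120  77  75  74  74  55 123  17  14  11  13  13  13  13  14
  16  16  19  15  10  16  14 141 163 162  75  29  28  28  75 164 145  11  12  12  21  22  10   7
  23  24  25   9   7  10  11  25 157 159  73  27  27  28  72 160  20   8  13  10  19  19  18   9
   6   9  46 101   5   6  10  12  10   7  10   8  10  10   7   7  10   8  10   6 162  77   6   7
   6  68  91  91   8   6   5   8  11   8   8   6   8   6   8   7   9   6   5  12 159 156 113   8
```

```bash
python3 - <<'E'
from h import *
import pickle
c=Cam("wrist"); c.p,c.R=pickle.load(open("p_wrist.pkl","rb"))
g=cv2.cvtColor(cv2.imread("pics/p_wrist.png"),cv2.COLOR_BGR2GRAY)
for r in range(284,356,4): print(r,''.join("%4d"%v for v in g[r,232:300:3]))
th=-.095; t=np.array([.611,.2015]); R2=np.array([[np.cos(th),-np.sin(th)],[np.sin(th),np.cos(th)]])
for n,p in dict(hole=(-.1,0,.144),topnear=(-.11,0,.144),topL=(-.11,.01,.144),topR=(-.11,-.01,.144),footnear=(-.125,0,.038),footL=(-.125,.025,.038),footR=(-.125,-.025,.038),rim=(-.139,0,.029),plate=(-.193,0,.061)).items(): print(n,c.px([*(t+R2@np.array(p[:2])),p[2]]).round(1))
for col in(235,255,280):
  e=np.diff(g[:320,col].astype(int)); print(col,[(int(i),int(e[i])) for i in np.where(abs(e)>16)[0]])
E
```

```text
284   89  57  60 125 151 152 155 151 154 151 151 153 153  87  75  77 149 159 122 128 126 129 153
288   67  58  60 102 149 152 153 152 155 151 148 152 145  77  75  76 148 157 120 126 126 127 153
292   92  58  60  87  96 105 141 139 141 137 132  98  96  73  75  75 138 157 115 124 125 128 153
296   66  46  30  33  36  72  75  74  74  73  71  74  75  74  74  75  75  72  30  30  39 128 136
300   64  43  54  57  51  71  75  75  75  74  72  73  76  76  74  73  75  51  40  41  43  39  46
304   73  56  76  79  69  69  74  74  75  73  72  73  74  75  73  75  71  40  41  61  63  76 120
308  109  58  74  78  68  34  29  32  30  31  30  31  32  28  30  30  31  76 122 127 127 121 103
312  124  83  72  77  70  32  32  31  30  30  29  29  29  29  29  29  31 111 118 119 121 121 124
316  157  97  74  76  67  34  31  31  29  29  30  30  28  28  29  29  27  63 114 115 115 124 154
320  163 119  72  76  67  32  29  28  29  30  30  27  30  29  28  26  28  41  73  74  75 153 161
324  160 118  73  75  70  33  27  28  28  29  29  29  28  29  28  28  26  42  73  74  72 153 162
328  159  93  72  75  69  32  32 
[... 951 characters left out ...]
0), (178, -24), (179, -36), (185, 18), (186, 51), (187, 25), (243, 28), (245, -27), (246, -43), (247, -19)]
255 [(69, -36), (70, -21), (114, 41), (122, -26), (123, -32), (138, -24), (152, 28), (153, 34), (154, 22), (175, -39), (176, -27), (230, 17), (231, 25), (240, -30), (241, -17), (242, 18), (243, 31), (292, -40), (293, -22), (305, -17)]
280 [(69, -34), (70, -19), (84, 26), (92, -17), (94, 32), (130, -20), (131, -17), (138, -24), (152, 25), (153, 35), (154, 28), (177, -47), (178, -27), (185, 25), (186, 55), (187, 23), (193, -30), (194, -42), (195, -22), (199, 21), (200, 43), (201, 39), (240, -41), (241, -25), (242, 37), (243, 46), (245, -19), (279, 17), (292, -36), (293, -22), (306, -18)]
```

```bash
python3 - <<'E'
from h import *
import pickle
c=Cam("wrist"); c.p,c.R=pickle.load(open("p_wrist.pkl","rb"))
g=cv2.cvtColor(cv2.imread("pics/p_wrist.png"),cv2.COLOR_BGR2GRAY)
print(c.p)
ch=" .:-=+*%@"[::-1]
for r in range(60,346,4): print("%3d "%r+''.join(ch[min(8,int(v)//20)] for v in g[r,170:370:2]))
th=-.095; t=np.array([.611,.2015]); R2=np.array([[np.cos(th),-np.sin(th)],[np.sin(th),np.cos(th)]])
for n,p in dict(colnear=(.045,0,.097),prR=(-.034,-.026,.097),prL=(-.034,.026,.097),baseN=(-.173,.062,.01),baseNR=(-.173,-.062,.01),rimfar=(-.061,0,.029)).items(): print(n,c.px([*(t+R2@np.array(p[:2])),p[2]]).round(1))
E
```

```text
[0.36513784 0.21652511 0.36334874]
 60 .======================================:                                                            
 64   .-====================================:                                                           
 68    :====================================-.          .:                                              
 72 =-..=======================================-:   ..:====-.                                           
 76 ==============================================:.=======-                                            
 80 =======================================================-                                            
 84 =======================================================-.                                           
 88 =======================================================.                                            
 92 =======================================================:                                            
 96 ======================================================-                                             
100   .-=======
[... 5914 characters left out ...]
%%%%%%%%%%%%*++++:        -%@@@@@@@@@@@@@@@@@@@@@@@%%%@
328 @@@@@@@@@@@@@@@@@+. .........  .:+++++*%%%%%%%%%%%%%%%%%%*++++:.      .=@@@@@@@@@@@@@@@@@@@@@@@%@%%@
332 @@@@@@@@@@@@@@@@@*..............-*++++*%%%%%%%%%%%%%%%%%%*++++..  .   .*@@@@@@@@@@@@@@@@@@@@@@@%@%%%
336 @@@@@@@@@@@@@@@@@%:.............=*++++*%%%%%%%%%%%%%%%%%%*++++:.      -%@@@@@@@@@@@@@@@@@@@@@@@@%@%@
340 @@@@@@@@@@@@@@@@@@+.............+*++++*%%%%%%%%%%%%%%%%%%*++++-.  .  .=@@@@@@@@@@@@@@@@@@@@@@@@%@@@@
344 @@@@@@@@@@@@@@@@@@@@@@@@@@@@@@@@@@%%***%%%%%%%%%%%%%%@@@@@@@@@@@@@@@@@@@@@@@@@@@@@@@@@@@@@@@@%:  .:+
colnear [265.  359.9]
prR [240.8 301.6]
prL [290.4 301.5]
baseN [317.4 154. ]
baseNR [212.1 154. ]
rimfar [264.4 246.7]
```

The numeric map of the wrist image shows the stem standing upright, with its top hole at (267,272.5) against (267.7,273) predicted, so the weight is upright and centred in the tray. Next I close the fingers and go down in front of the push plate.

>>> servo_tool(rows=[[[-35,4.5,0,0],[-35,4.5,0,0],[0,0,-45,0],[0,0,-45,0],[0,0,-45,0],[0,0,-35,0],[0,0,-21,0],[0,0,0,0],[0,0,0,0]]], hand=0)

```text
t: 27.15
tool_pos: [0.374, 0.2195, 0.0431]
orientation: [-0.0, 0.047, 0.999, -0.0]
force: [-0.2, 0.1, 0.4]
grip_width: -0.0002
grasp_force: 0.0
```

```bash
python3 st.py
```

```text
27.15 [374.  219.5  43.1] yaw_y 1.4762 F [-0.2  0.1  0.4] M [-0.02  0.05 -0.05] q [ 0.53  0.32 -0.48  0.77 -0.    0.63] w -0.0002 0.0
```

>>> servo_tool(rows=[[[8,1,0,0],[8,1,0,0],[6,1,0,0],[4,0,0,0],[3,0,0,0],[3,-0.3,0,0],[3,-0.3,0,0],[3,-0.3,0,0],[3,-0.3,0,0],[4,-0.4,0,0],[4,-0.4,0,0],[4,-0.4,0,0],[4,-0.4,0,0],[4,-0.4,0,0],[4,-0.4,0,0],[4,-0.4,0,0],[4,-0.4,0,0],[4,-0.4,0,0],[4,-0.4,0,0],[4,-0.4,0,0]]])

```text
t: 29.15
tool_pos: [0.4586, 0.2167, 0.043]
orientation: [-0.0, 0.047, 0.999, 0.0]
force: [-2.3, 1.6, -0.7]
grip_width: 0.0003
grasp_force: 1.1
```

```bash
python3 st.py
```

```text
29.15 [458.6 216.7  43. ] yaw_y 1.4767 F [-2.3  1.6 -0.7] M [0.24 0.33 0.06] q [ 0.44  0.44 -0.29  0.85  0.    0.54] w 0.0003 1.1
```

>>> servo_tool(rows=[[[4,-0.4,0,0],[4,-0.4,0,0],[4,-0.4,0,0],[4,-0.4,0,0],[4,-0.4,0,0],[4,-0.4,0,0],[4,-0.4,0,0],[4,-0.4,0,0],[3,-0.3,0,0],[2,-0.2,0,0],[2,-0.2,0,0],[2,-0.2,0,0],[1,-0.1,0,0],[0,0,0,0]]])

```text
t: 30.55
tool_pos: [0.5007, 0.2124, 0.0431]
orientation: [0.0, 0.047, 0.999, -0.0]
force: [-0.9, 1.1, -0.2]
grip_width: 0.0002
grasp_force: 0.5
```

```bash
python3 st.py
```

```text
30.55 [500.7 212.4  43.1] yaw_y 1.4765 F [-0.9  1.1 -0.2] M [ 0.09  0.18 -0.01] q [ 0.4   0.5  -0.19  0.89 -0.    0.5 ] w 0.0002 0.5
```

>>> servo_tool(rows=[[[2,-0.2,0,0],[2,-0.2,0,0],[2,-0.2,0,0],[2,-0.2,0,0],[0,0,0,0]]])

```text
t: 31.05
tool_pos: [0.5044, 0.2119, 0.0429]
orientation: [-0.004, 0.046, 0.999, 0.0]
force: [-12.5, 2.1, 8.2]
grip_width: -0.0
grasp_force: 6.0
```

```bash
python3 st.py
```

```text
31.05 [504.4 211.9  42.9] yaw_y 1.4779 F [-12.5   2.1   8.2] M [0.43 2.18 0.01] q [ 0.4   0.51 -0.17  0.9   0.    0.49] w -0.0 6.0
```

>>> servo_tool(rows=[[[-8,0.8,0,0],[-15,1,0,0],[-25,2,0,0],[-20,2,20,0],[0,0,45,0],[0,0,45,0],[0,0,45,0],[0,0,45,0],[30,-2,6,0],[40,-3,0,0],[0,0,0,0],[0,0,0,0]]])

```text
t: 32.25
tool_pos: [0.5111, 0.212, 0.2483]
orientation: [-0.0, 0.048, 0.999, -0.0]
force: [-0.3, 0.2, 0.2]
grip_width: -0.0002
grasp_force: 0.0
```

```bash
python3 st.py; python3 - <<'E'
from h import *
import pickle
c,im=snap("wrist","pics/p2.png"); pickle.dump((c.p,c.R),open("p2.pkl","wb"))
g=cv2.cvtColor(im,cv2.COLOR_BGR2GRAY)
ch="@%*+=-:. "
for r in range(110,320,4): print("%3d|"%r+''.join(ch[min(8,int(v)//20)] for v in g[r,170:370:2]))
th=-.095; t=np.array([.611,.2015]); R2=np.array([[np.cos(th),-np.sin(th)],[np.sin(th),np.cos(th)]])
for n,p in dict(stemtop=(0,0,.144),stemnear=(-.01,0,.144),prR=(-.034,-.026,.097),prL=(-.034,.026,.097),pivot=(-.028,.026,.107),pin0=(-.063,.0766,.138),pin0b=(-.063,.0766,.105),plate=(-.093,0,.061),rim=(-.039,0,.029),rimplate=(-.04,.039,.029),footnear=(-.025,0,.024)).items(): print(n,((c.px([*(t+R2@np.array(p[:2])),p[2]])-[170,0])*[.5,1]).round(1))
E
```

```text
32.25 [511.1 212.  248.3] yaw_y 1.4753 F [-0.3  0.2  0.2] M [0.05 0.02 0.01] q [ 0.39  0.35  0.16  1.38 -0.    0.49] w -0.0002 0.0
110|                 .:......-+++++====-:.          ..       .:.....      .                             
114|                  :......:::-+=--==: .          .        .:.....     ..                             
118|                  :......::::::. .   .         ...       ::....      ..                             
122|                  :.......:::::. .   .          .        ::....      ..                             
126|                  :......::::::. .                       ::.:..      ..                             
130|                  .......::::::. .  ..          .        ::...:      .                              
134|                  .:.....::::::. .   .          .        -..:..      .                              
138|                  .:.....::::::. .   .          .        -.....      .                              
142|                  .:.....::::::. .   .         ..        :..:..      :                              
146|                  .:
[... 4119 characters left out ...]
@@@@@@@@@@@@@@@@@@@@@@@@@@@@@@@@@@@@@@@@@@@@@@@@@@@@@@@@
306|%@@@@@@@@@@@@@@@@@@@@@@@@@@@@@@@@@@@@@@@@@@@@@@@@@@@@@@@@@@@@@@@@@@@@@@@@@@@@@@@@@@@@@@@@@@@@@@@@@@@
310|@@@@@@@@@@@@@@@@@@@@@@@@@@@@@@@@@@@@@@@@@@@@@@@@@@@@@@@@@@@@@@@@@@@@@@@@@@@@@@@@@@@@@@@@@@@@@@@@@@@@
314|@@@@@@@@@@@@@@@@@@@@@@@@@@@@@@@@@@@@@@@@@@@%%%@@@@@@@@@@@@@@@@@@@@@@@@@@@@@@@@@@@@@@@@@@@@@@@@@@@@@@
318|@@@@@@@@@@@@@@@@@@@@@@@@@@@@@@@@@@@@@@@@@@-...-@@@@@@@@@@@@@@@@@@@@@@@@@@@@@@@@@@@@@@@@@@@@@@@@@@@@@
stemtop [ 44.4 296.3]
stemnear [ 44.3 286.9]
prR [ 31.6 238.5]
prL [ 57.  238.5]
pivot [ 57.4 248.6]
pin0 [ 88.7 230.3]
pin0b [ 84.  215.2]
plate [ 44.3 173.4]
rim [ 44.3 209. ]
rimplate [ 60.2 208.2]
footnear [ 44.3 217.9]
```

>>> servo_tool(rows=[[[30,-3,2,0],[30,-3,0,0],[0,0,0,0],[0,0,0,0]]])

```text
t: 32.7
tool_pos: [0.5695, 0.2064, 0.2506]
orientation: [-0.001, 0.047, 0.999, -0.0]
force: [-0.3, -0.4, -0.0]
grip_width: 0.0001
grasp_force: 0.0
```

```bash
python3 st.py; python3 - <<'E'
from h import *
import pickle
c,im=snap("wrist","pics/p3.png"); pickle.dump((c.p,c.R),open("p3.pkl","wb"))
g=cv2.cvtColor(im,cv2.COLOR_BGR2GRAY)
ch="@%*+=-:. "
for r in range(60,290,4): print("%3d|"%r+''.join(ch[min(8,int(v)//20)] for v in g[r,180:380:2]))
th=-.095; t=np.array([.611,.2015]); R2=np.array([[np.cos(th),-np.sin(th)],[np.sin(th),np.cos(th)]])
for n,p in dict(stemtop=(0,0,.144),stemnear=(-.01,0,.144),prR=(-.034,-.026,.097),prL=(-.034,.026,.097),pivot=(-.028,.026,.107),pin0=(-.063,.0766,.138),plate=(-.093,0,.061),rim=(-.039,0,.029),footnear=(-.025,0,.024),colnear=(.045,0,.097)).items(): print(n,c.px([*(t+R2@np.array(p[:2])),p[2]]).round(1),((c.px([*(t+R2@np.array(p[:2])),p[2]])-[180,0])*[.5,1]).round(1))
E
```

```text
32.7 [569.5 206.4 250.6] yaw_y 1.4766 F [-0.3 -0.4 -0. ] M [ 0.01  0.04 -0.02] q [ 0.35  0.46  0.33  1.44 -0.    0.44] w 0.0001 0.0
 60|============++=====++++++=========:        ..        ::::..       .                                 
 64|============++=====++++++==========:       .         -:::..       .                                 
 68|============++=====++++++===========:..    .        .-..:.:       .                                 
 72|============++=====+++++++=============.   :----.    -.::..      ..                                 
 76|============++=====+++++++=============::========    :.::..      ..                                 
 80|============++=====+++++++======================-    :.::..      .                                  
 84|============++=====+++++++======================-   :-.::..      .                                  
 88|=============+======++++++======================:    :.....      .                                  
 92|=============+======++++++======================:    :.....      .                                  
 96|..-==========+=====
[... 4764 characters left out ...]
                                          
280|-=**%**+-.          -%%@@@%%%@@@@@@@@@@@@@@@@@@@@@@@@@@@@%:          .-+*%%**+-.                    
284|%%%%%%%%%%+.     .=*%%@@@@@@@@@@@@@@@@@@@@@@@@@@@@@@@@@@@@%*=:     .*%%%%%%%%%%%%%=.                
288|%%%%%%%%%%%**%%%%%%%@@@@@@@@@@@@@@@@@@@@@@@@@@@@@@@@@@@@@@@@%@@%%%**@%%%%%%%%%%%%%%%%*:             
stemtop [258.5 237. ] [ 39.3 237. ]
stemnear [258.5 226.3] [ 39.3 226.3]
prR [231.6 183. ] [ 25.8 183. ]
prL [285.3 183. ] [ 52.7 183. ]
pivot [286.1 192.2] [ 53.  192.2]
pin0 [353.  163.5] [ 86.5 163.5]
plate [258.4 117.4] [ 39.2 117.4]
rim [258.4 162.1] [ 39.2 162.1]
footnear [258.4 172.5] [ 39.2 172.5]
colnear [258.5 255.1] [ 39.2 255.1]
```

The map shows the stem top at columns 34–44, centred between the prongs and in line with the fork, and the plate is at its home position. The pin top is at about (353,163), as predicted, so the keeper is still at about 0.06 rad. I'll open the hand slightly, turn it, and lower it straddling the pin.

>>> servo_tool(rows=[[[-2,11,0,-0.138],[-2,11,0,-0.138],[-2,11,0,-0.138],[-2,11,0,-0.138],[-2,11,0,-0.138],[-2,11,0,-0.138],[-2,10,0,-0.139],[0,0,0,0],[0,0,0,0]]], hand=36)

```text
t: 33.65
tool_pos: [0.5554, 0.2826, 0.2515]
orientation: [0.0, 0.504, 0.864, -0.0]
force: [0.9, 0.2, -0.5]
grip_width: 0.0308
grasp_force: 0.0
```

```bash
python3 st.py; python3 - <<'E'
from h import *
import pickle
c,im=snap("top","pics/t4.png"); c,im=snap("wrist","pics/p4.png"); pickle.dump((c.p,c.R),open("p4.pkl","wb"))
pv=np.array([.5845,.2302]); b=np.radians(119.2)+.13*np.arange(25); P=pv+.06*np.c_[np.cos(b),np.sin(b)]
print((np.diff(P,axis=0)*1000).round(1).tolist()); print(P[0],P[20])
E
```

```text
33.65 [555.4 282.6 251.5] yaw_y 0.5137 F [ 0.9  0.2 -0.5] M [0.05 0.05 0.05] q [ 0.47  0.49  0.39  1.47 -0.    1.53] w 0.0308 0.0
[[-6.5, -4.2], [-5.9, -5.0], [-5.2, -5.8], [-4.4, -6.4], [-3.6, -6.9], [-2.6, -7.3], [-1.7, -7.6], [-0.7, -7.8], [0.3, -7.8], [1.3, -7.7], [2.3, -7.4], [3.3, -7.1], [4.2, -6.6], [5.0, -6.0], [5.7, -5.3], [6.4, -4.5], [6.9, -3.6], [7.3, -2.7], [7.6, -1.8], [7.8, -0.8], [7.8, 0.3], [7.7, 1.3], [7.5, 2.3], [7.1, 3.2]]
[0.55522842 0.28257532] [0.58258294 0.17023063]
```

>>> servo_tool(rows=[[[0,0,-40,0],[0,0,-35,0],[0,0,-15,0],[0,0,-8,0],[0,0,-8,0],[0,0,-8,0],[0,0,-8,0],[0,0,-2,0],[0,0,0,0]]])

```text
t: 34.65
tool_pos: [0.5563, 0.2825, 0.1269]
orientation: [-0.0, 0.506, 0.863, -0.0]
force: [-1.0, -0.3, -1.2]
grip_width: 0.0305
grasp_force: 0.0
```

```bash
python3 st.py
```

```text
34.65 [556.3 282.5 126.9] yaw_y 0.5098 F [-1.  -0.3 -1.2] M [-0.02 -0.03 -0.02] q [ 0.47  0.55  0.16  1.18 -0.    1.53] w 0.0305 0.0
```

No contact on the way down. Sweep along the arc.

>>> servo_tool(rows=[[[-6.5,-4.2,0,0.13],[-5.9,-5.0,0,0.13],[-5.2,-5.8,0,0.13],[-4.4,-6.4,0,0.13],[-3.6,-6.9,0,0.13],[-2.6,-7.3,0,0.13],[-1.7,-7.6,0,0.13],[-0.7,-7.8,0,0.13],[0,0,0,0]]])

```text
t: 35.55
tool_pos: [0.526, 0.2311, 0.1278]
orientation: [0.0, 0.011, 1.0, 0.0]
force: [-0.5, 0.7, -0.8]
grip_width: 0.0308
grasp_force: 0.0
```

```bash
python3 st.py
```

```text
35.55 [526.  231.1 127.8] yaw_y 1.5487 F [-0.5  0.7 -0.8] M [ 0.04 -0.02 -0.01] q [ 0.41  0.46  0.01  1.12 -0.    0.44] w 0.0308 0.0
```

>>> servo_tool(rows=[[[0.3,-7.8,0,0.13],[1.3,-7.7,0,0.13],[2.3,-7.4,0,0.13],[3.3,-7.1,0,0.13],[4.2,-6.6,0,0.13],[5,-6,0,0.13],[5.7,-5.3,0,0.13],[6.4,-4.5,0,0.13],[6.9,-3.6,0,0.13],[7.3,-2.7,0,0.13],[0,0,0,0]]])

```text
t: 36.65
tool_pos: [0.5696, 0.1729, 0.1274]
orientation: [0.001, -0.595, 0.803, -0.0]
force: [-0.4, -0.3, -0.9]
grip_width: 0.0307
grasp_force: 0.0
```

```bash
python3 st.py
```

```text
36.65 [569.6 172.9 127.4] yaw_y 2.8464 F [-0.4 -0.3 -0.9] M [-0.03 -0.01  0.01] q [ 0.29  0.5   0.07  1.14 -0.   -0.98] w 0.0307 0.0
```

>>> servo_tool(rows=[[[5,-1,0,0.09],[5,-0.5,0,0.08],[4,-0.2,0,0.07],[3,0,0,0.05],[2,0,0,0],[0,0,0,0]]])

```text
t: 37.25
tool_pos: [0.5865, 0.1714, 0.127]
orientation: [-0.001, -0.705, 0.709, 0.001]
force: [-3.7, -0.0, 1.9]
grip_width: 0.0306
grasp_force: 1.7
```

```bash
python3 st.py
```

```text
37.25 [586.5 171.4 127. ] yaw_y 3.1365 F [-3.7 -0.   1.9] M [0.06 0.7  0.02] q [ 0.28  0.53  0.12  1.16  0.   -1.28] w 0.0306 1.7
```

>>> servo_tool(rows=[[[1.5,0,0,0],[1.5,0,0,0],[0,0,0,0]]])

```text
t: 37.55
tool_pos: [0.5868, 0.1713, 0.1268]
orientation: [-0.003, -0.706, 0.708, 0.003]
force: [-9.7, -0.2, 5.5]
grip_width: 0.031
grasp_force: 5.1
```

```bash
python3 st.py
```

```text
37.55 [586.8 171.3 126.8] yaw_y 3.1381 F [-9.7 -0.2  5.5] M [-0.    2.15 -0.  ] q [ 0.28  0.53  0.13  1.17  0.   -1.28] w 0.031 5.1
```

>>> servo_tool(rows=[[[-5,0,0,0],[-6,0,0,0],[0,0,5,0],[0,0,20,0],[0,0,40,0],[0,0,45,0],[0,0,15,0],[10,5,0,-0.14],[10,5,0,-0.14],[10,5,0,-0.14],[10,5,0,-0.14],[0,5,0,-0.14],[0,5,0,-0.14],[0,5,0,-0.14],[0,0,0,-0.14],[0,0,0,-0.14],[0,0,0,-0.14],[0,0,0,-0.14],[0,0,0,-0.12],[0,0,0,0],[0,0,0,0]]])

```text
invalid input at $.rows[0]: expected 1 to 20 rows
```

>>> servo_tool(rows=[[[-5,0,0,0],[-6,0,0,0],[0,0,5,0],[0,0,20,0],[0,0,40,0],[0,0,45,0],[0,0,15,0],[10,5,0,-0.14],[10,5,0,-0.14],[10,5,0,-0.14],[10,5,0,-0.14],[0,5,0,-0.14],[0,5,0,-0.14],[0,5,0,-0.14],[0,0,0,-0.14],[0,0,0,-0.14],[0,0,0,-0.14],[0,0,0,-0.14],[0,0,0,-0.12],[0,0,0,0]]])

```text
t: 39.55
tool_pos: [0.6199, 0.2061, 0.2525]
orientation: [0.001, 0.046, 0.999, 0.0]
force: [-0.9, 0.3, 0.5]
grip_width: 0.0311
grasp_force: 0.0
```

```bash
python3 st.py; python3 - <<'E'
from h import *
import pickle
c,im=snap("wrist","pics/p5.png"); pickle.dump((c.p,c.R),open("p5.pkl","wb"))
g=cv2.cvtColor(im,cv2.COLOR_BGR2GRAY)
ch="@%*+=-:. "
for r in range(70,270,4): print("%3d|"%r+''.join(ch[min(8,int(v)//20)] for v in g[r,180:380:2]))
th=-.095; t=np.array([.611,.2015]); R2=np.array([[np.cos(th),-np.sin(th)],[np.sin(th),np.cos(th)]])
for n,p in dict(stemtop=(0,0,.144),stemnear=(-.01,0,.144),prR=(-.034,-.026,.097),prL=(-.034,.026,.097),pivot=(-.028,.026,.107),pin_closed=(-.028,-.034,.138),plate=(-.093,0,.061)).items(): print(n,((c.px([*(t+R2@np.array(p[:2])),p[2]])-[180,0])*[.5,1]).round(1))
E
```

```text
39.55 [619.9 206.1 252.5] yaw_y 1.4793 F [-0.9  0.3  0.5] M [-0.02  0.   -0.01] q [ 0.32  0.56  0.5   1.51 -0.    0.41] w 0.0311 0.0
 70|==========++=++==++++++++*%%%%%%%%%%%***********+: :.....      ..                                   
 74|==========++==+==+++++++==+=++++++++++++==+===+==-.:.....      ..                                   
 78|==========++==+===++++++==========+++++++========-.:.....      .                                    
 82|===========+=++===++++++==========+++++++========-.:.....      ..                                   
 86|===========++====+++++++==+=======+++++++=========::....       .                                    
 90|===========+======++++++==========+++++++=========::.....      .                                    
 94|===========++=+===++++++==========+++++++========.::.....      .                                    
 98|  :======:.=+=====++++++==========+++++++======:  ::.....      .                                    
102|      ...  :======++++++==========+++++++======:   :.....      .                                    
106|           :..====
[... 3724 characters left out ...]
*=                               
250|        .*%%%%%******%%%+                             +%%%******%%%%%+                              
254|        =%%%%%******%%%%+                             +%%%%******%%%%%=                             
258|       -%%%%%%******%%%%+                             *%%%%******%%%%%%:                            
262|      :%%%%%%******%%%%%+                             *%%%%%******%%%%%%:                           
266|     .*%%%%%*******%%%%%+                             +%%%%%******%%%%%%*.                          
stemtop [ 36.4 179.7]
stemnear [ 36.4 167.7]
prR [ 22.7 129.9]
prL [ 50.9 130. ]
pivot [ 51.2 138.2]
pin_closed [ 15.2 144. ]
plate [37. 64.]
```

The map shows the keeper bar straight across the mouth at rows 130–140, from the pivot to the pin at about column 15 (closed position predicted 15.2). The stem stands upright in the fork with its hole at (36,178), close to the predicted (36.4,179.7). Handing in.

```bash
python3 -c "
from bench import ctrl
print(ctrl.hand_in())"
```

```text
the job is handed in; nothing more can be done
None
```

The job is handed in at about 40 s: the dead weight stands upright in the tray with its stem in the fork, the carriage is pushed to its end stop, the keeper is closed to its end stop, and the arm is clear; the final checks used force readings and wrist-image numbers, because the ten picture views were used up. The foot was finally squared by pressing it on the bench, as the stop face left it slightly tilted.

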